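# Portion ball knobs on a counting scale with a tip-up pan

### The arm

A 6-joint arm with a two-finger parallel gripper is mounted at the origin on the work surface. World frame = base frame: x ahead of the robot, y to its left, z up, the work surface at z = 0. Lengths are in m, angles in rad, forces in N, time in s.
With the tool pointing down it reaches from about 0.3 to 0.775 m from the base axis. Payload 14.6 kg.
Tool frame: the origin (TCP) lies on the centre line of the jaws, within the pads' length; the fingertips stand 19 mm ahead of it and the grasp point (between the pads) is the TCP; y points along the fingers, x is the direction in which the jaws open and shut, and the axes are right-handed (so a half turn about y gives the same grasp; the last joint's range is limited). The gripper opens to 94 mm and grips with 3 to 60 N. Pads are 16 mm wide; open, the fingers measure 119 mm over their backs; the gripper's body (75 mm by 177 mm) begins 78 mm behind the grasp point.
Start: joints at [-1.214, 0.3, 1.521, -0, 1.321, -0.067], TCP at [0.226, -0.501, 0.224] pointing down, gripper open.
Joint ranges: [-3.03, 3.03], [-0.79, 2.21], [0.23, 2.52], [-1.04, 4.18], [0, 3.07], [-2.55, 2.55]. Speed limits (rad/s): [2.22, 2.22, 2.57, 3.14, 3.14, 3.14].

### API

Orientations are given as [roll, pitch, yaw] about the fixed x, y, z axes, in that order (R = Rz(yaw) Ry(pitch) Rx(roll)).
In Python, from station import ctrl, optics gives the robot as it stands.
- The arm moves only by the tool jog_arm, never from a script. Its argument "targets" is a list of rows, each a list of 3 entries, a list of its own where there are three numbers: the finger opening in cm, from 0 to 9.4, then the shift along the tool's x, y, z in cm, then the turn about the tool's y in rad. A call has 1 to 10 rows; each row is the pose to reach, as a shift and turn from the pose commanded when the call began, along the tool's axes at that moment; what a row does not reach only later rows make up. A row lasts 1/10 s, in which the tool goes at most 50 mm and 8.59 degrees, less where a joint would pass 70% of its speed; a pose out of reach is approached as far as the arm can. A call with a gripper value outside its range is refused whole. The fingers move at their own pace and stop on an object; "grip_force" is the grip in N (left out, the last holds). Time passes only in rows, so rows that repeat a pose let the fingers close. It gives the time, the measured TCP pose, the force and the opening at its end, in the units of the state.
- ctrl.get_obs(): the state, without advancing time (a new reading comes with each control period).
- optics.camera(name): name is "scene" or "top" or "wrist"; returns a dict with "img" (384x512x3 uint8, red, green, blue), "range_z" (384x512 float32, m along the optical axis (not along the pixel's ray), 0 where there is no reading), "camera_matrix" (3x3 intrinsics, pixels), "world_to_cam" (4x4, takes a point from world to camera coordinates); the wrist camera has in their place "mount" (4x4, takes a point from camera to tool coordinates, whose origin is the TCP and whose axes are the tool frame's). Camera axes: x right, y up, looking along -z (the intrinsics and any distortion apply to the point x, -y, -z); pixel columns grow to the right and rows downward; lengths in m; the calibration is good to about 2 mm. A picture is of the moment at which its call begins: read the wrist's pose just before it.
- ctrl.hand_in(): hands the job in, once; it reports no verdict.
The state is a dict: "time_s": time; "qpos": joint angles; "joint_vel": joint speeds; "tau": joint torques, N m; "ee_pos": TCP position; "eef_rot": TCP orientation; "force": force on the tool from outside, world axes, zero at the start; "moment": the same for the moment, N m; "grip_width": finger opening in m.
Only numpy, scipy, OpenCV 4.12 (cv2) and the standard library are available. Lean on these libraries where they do the work, as an engineer would, in place of code of your own. Each camera call takes 0.05 s, during which the arm holds its last target. There are 200 camera calls.

### The job

Zero the counting scale with its tip-up pan let right down and empty: press the green key. Then use the scoop to move every red ball knob from the yellow stock bin into the level pan (keep the gripper itself off the lacquered knobs), tip the pan by its bar to the red 50-degree mark, not past 60, hold it there for two seconds so that the knobs run out into the blue tote, and let the pan right down level again. Leave the scoop standing on its black mat and the other things on the bench where they are.

Things in the scene. Friction and masses are not known exactly. Their poses are not given: they have to be found in the camera images.
- scale: Bench counting scale, fixed: white body 200 (x) x 170 (y) x 55 mm, grey console 42 mm high on its -x side (to 173 mm from the origin) with a green key. Origin: on the bench under its centre; z up. The steel tip-up pan above it pours towards the scale's own -y over the tote and has its bar handle at +y.
- pan (a joint): Angle of the tip-up pan, rad: 0 = level, down on its stop; grows as the handle end is lifted and the spout goes down; 0.873 (50 degrees) is the red mark, far stop at 1.35. Friction hinge: the pan stays at whatever angle it is left, empty or loaded; moving it takes up to about 6 N at the bar. It may start partly tipped.
- pan_hinge (a point): Fixed point in the middle of the pan's hinge line, 105 mm above the bench; the line runs along the scale's x. A positive pan angle turns about the scale's +x.
- pan_in (a point): Point on the pan's inner floor, turning with the pan; its axes are the scale's when level. Inside: 122 mm wide (x; 108 at the hinge), 71 mm from this point to the end wall (+y), 75 mm to the hinge line (-y), where a spout 60 mm long rises at 25 degrees and keeps the knobs in while the pan is level. Walls 40 mm high.
- pan_handle (a point): Centre of the pan's bar handle, turning with the pan: black round bar 14 mm thick, 98 mm long along the scale's x, on arms at 45 mm either side. From the hinge it lies 200 mm in +y, 30 mm in +z with the pan level (135 mm above the bench); the pan's end wall is 50 mm nearer the hinge. The bar turns easily between the fingers.
- zero (a joint): Travel of the green zero key in m: 0 up, 0.005 fully down (4 N, springs back). A press counts from 0.0035, with the pan level and before knobs are in it.
- zero_top (a point): Centre of the top of the zero key, 20 mm across, 63 mm above the bench (moves down with it).
- tote: Blue open box, fixed under the pan's spout, 180 (x) x 160 (y) x 50 mm outside, walls and floor 4 mm. Origin: under its centre.
- bin: Yellow stacking bin with the stock of knobs, fixed, open on top, level: inside 90 mm wide (its x) and 230 mm long at the floor (its y), floor 6 mm and walls 66 mm above the bench. Both its end walls slope outward by 28 degrees; the front end is the one at its own -y. Origin: on the bench under its middle line; the foot of the front end wall is at y = -110 mm, of the other at y = 120 mm.
- scoop: Aluminium scoop, loose, 0.13-0.2 kg. Origin on its underside, 46 mm behind the middle of its open lip; x points to the lip, z up. Floor 52 (x) x 86 (y) x 2 mm thick; side walls 29 mm high (21 near the lip), back 35. Behind it a heel plate goes to x = -41 mm under the upright black handle: block 28 (x) x 22 (y) mm, 33 to 95 mm above the underside, centred at x = -20 mm; pinch across y from above.
- mat: Black rubber mat for the scoop, 130 (x) x 150 (y) mm, 1 mm thin, look only (the scoop stands at bench height). Origin: its centre.
- knob1: Red ball knob with a brass insert, 25 mm across, 14 g; origin: its centre. 6 to 9 of the knobs are present. They lie one layer deep in the front 110 mm of the stock bin. On a level surface they come to rest, on a slope of more than about 11 degrees they roll.
- knob2: Another red ball knob like knob1, or absent (no pose).
- knob3: Another red ball knob like knob1, or absent (no pose).
- knob4: Another red ball knob like knob1, or absent (no pose).
- knob5: Another red ball knob like knob1, or absent (no pose).
- knob6: Another red ball knob like knob1, or absent (no pose).
- knob7: Another red ball knob like knob1, or absent (no pose).
- knob8: Another red ball knob like knob1, or absent (no pose).
- knob9: Another red ball knob like knob1, or absent (no pose).
- stamping1: Keyhole-shaped steel stamping lying on the bench, 73 x 34 x 5 mm: a bystander. Origin: its underside.
- tape: Yellow roll of tape lying flat, 90 mm across, 24 mm high: a bystander. Origin: under its centre.
- thread_lock: Small green bottle, 34 mm across, 85 mm high: a bystander. Origin: under its centre.
- caliper: Steel caliper lying at the back, 150 mm long: a bystander.
Mind the look-alikes: they are no part of the job. Leave any pink look-alike of the scoop alone.

How it is judged:
By the outcome, as a careful person would: the job done as asked, in the order asked, and still so for the second after the job is handed in, with the robot touching nothing.
Of knob1, knob2, knob3, knob4, knob5, knob6, knob7, knob8, knob9 only 6 to 9 are there at a start; the rules pass over those that are not, and their reading is None.
At some moment in a run one of scoop may be knocked a few centimetres aside while the robot is not near it.
It also fails if it takes over 210 s, if anything falls off the work surface, if the arm or the gripper's body presses on something with over 40 N, if the wrist force passes 120 N, or if a joint passes its speed limit or range.

## Working session

There is one attempt and no reset: what is moved stays moved. The work goes in short steps, Python scripts to look and compute and a tool call to move; the robot and the scene stay as the last step left them, time stands still between calls to the robot, and variables do not carry over. Pictures are saved under pics/ and viewed, about 12 in all and at most 16, crops included, and the job is handed in when it is done.

Besides the shell and the picture viewer there is one more tool, called after "Request:" as name(argument=value, ...) on one line, values as JSON. jog_arm: Moves the arm, as the interface text tells. Its arguments: {"type":"object","properties":{"targets":{"type":"array","items":{"type":"array"}},"grip_force":{"type":"number"}},"required":["targets"]}

```bash
ls; mkdir -p pics; cat > h.py <<'E'
import numpy as np, cv2
from station import ctrl, optics
from scipy.spatial.transform import Rotation as R
def tool():
    o=ctrl.get_obs(); T=np.eye(4); T[:3,:3]=R.from_euler('xyz',o['eef_rot']).as_matrix(); T[:3,3]=o['ee_pos']; return T,o
def cam(n):
    T,o=tool(); c=optics.camera(n)
    c['c2w']=T@c['mount'] if n=='wrist' else np.linalg.inv(c['world_to_cam']); return c
def pts(c):
    z=c['range_z']; K=c['camera_matrix']; v,u=np.mgrid[:384,:512]
    P=np.stack([(u-K[0,2])/K[0,0]*z,-(v-K[1,2])/K[1,1]*z,-z,np.ones_like(z)],-1)
    W=(P@c['c2w'].T)[...,:3]; W[z==0]=np.nan; return W
def ray(c,u,v,h):
    K=c['camera_matrix']; d=c['c2w'][:3,:3]@np.array([(u-K[0,2])/K[0,0],-(v-K[1,2])/K[1,1],-1]); o=c['c2w'][:3,3]
    return o+d*(h-o[2])/d[2]
def save(c,name): cv2.imwrite('pics/'+name,cv2.resize(c['img'][...,::-1],(800,600)))
E
python3 - <<'E'
from h import *
print(ctrl.get_obs())
for n in ('scene','top'):
    c=cam(n); save(c,n+'1.png'); print({k:v for k,v in c.items() if k not in('img','range_z')}); np.savez(n+'1.npz',W=pts(c),img=c['img'])
E
```

```text
pics
{'time_s': 0.0, 'qpos': array([-1.21360142e+00,  3.00481721e-01,  1.52158881e+00, -5.22203363e-05,
        1.32072097e+00, -6.66221477e-02]), 'joint_vel': array([ 0.00037165, -0.00097201,  0.00090466,  0.00132583, -0.00112658,
        0.00093744]), 'tau': array([ 2.29265161e-04, -5.31799507e+01, -3.52732408e+01,  7.08829612e-02,
        2.43914605e-02, -1.20249942e-04]), 'ee_pos': array([ 0.22607038, -0.50111558,  0.22387723]), 'eef_rot': array([-1.57076698e+00,  1.19956153e-03, -1.14696630e+00]), 'force': array([-0.43407018,  0.66620576,  0.86000155]), 'moment': array([-0.01703483,  0.02223987, -0.04457555]), 'grip_width': 0.09378420196795234}
{'camera_matrix': array([[392.81622432,   0.        , 249.20505865],
       [  0.        , 392.81622432, 190.99372334],
       [  0.        ,   0.        ,   1.        ]]), 'world_to_cam': array([[-0.79070281,  0.61214867, -0.00794112,  0.44547593],
       [-0.47866545, -0.61009378,  0.63139921,  0.19228715],
       [ 0.38166536,  0.50305027,  0.77541729, -1.28572747],
       [ 0.        ,  0.        ,  0.        ,  1.        ]]), 'c2w': 
[... 233 characters left out ...]
        ]])}
{'camera_matrix': array([[374.09697071,   0.        , 257.52077974],
       [  0.        , 374.09697071, 194.03086255],
       [  0.        ,   0.        ,   1.        ]]), 'world_to_cam': array([[ 0.00118762, -0.99974481, -0.02255875, -0.00160745],
       [ 0.98507274, -0.00271355,  0.17211721, -0.59490011],
       [-0.1721345 , -0.02242642,  0.98481814, -1.01619298],
       [ 0.        ,  0.        ,  0.        ,  1.        ]]), 'c2w': array([[ 0.00118762,  0.98507274, -0.1721345 ,  0.41109992],
       [-0.99974481, -0.00271355, -0.02242642, -0.02601091],
       [-0.02255875,  0.17211721,  0.98481814,  1.10312156],
       [ 0.        ,  0.        ,  0.        ,  1.        ]])}
```

View pics/scene1.png

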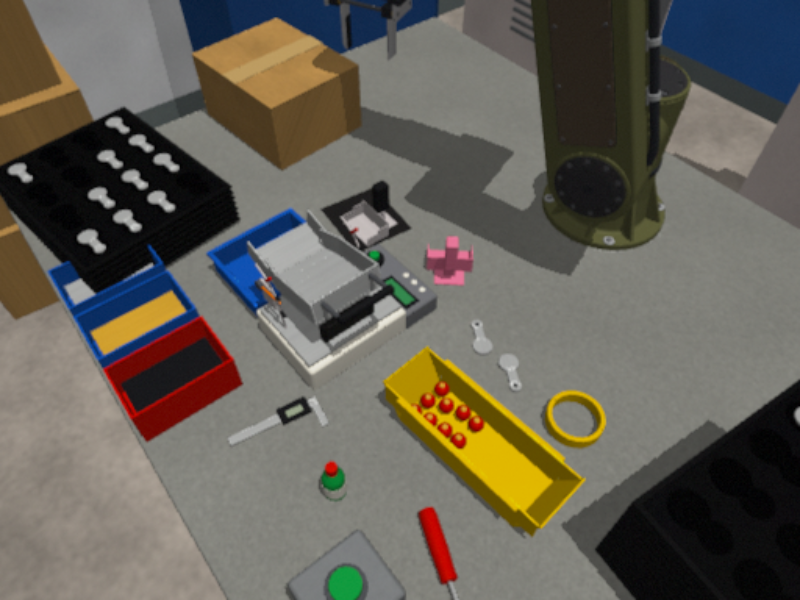

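View pics/top1.png

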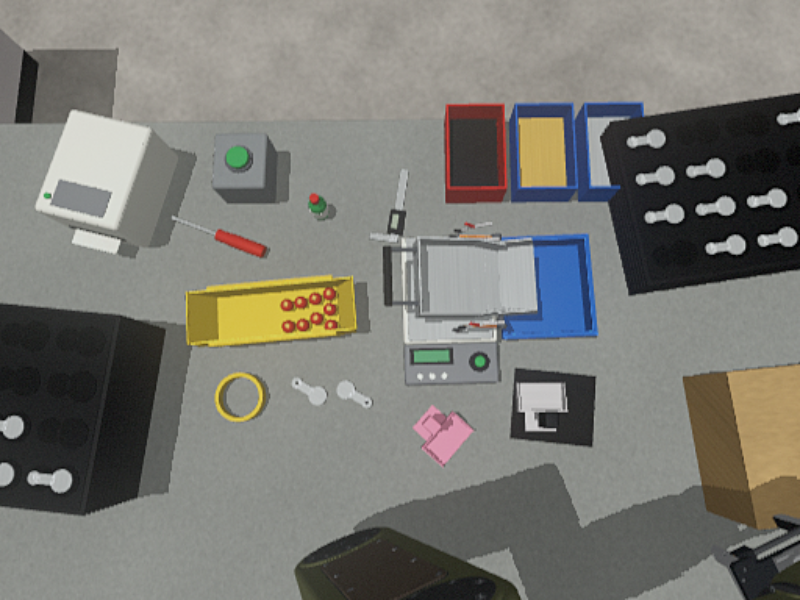

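The top view (800-px scale) shows the scale at (450,320) with its console facing the robot and the key at (480,361). The bin is at (270,310) with about 8 knobs at its right (-y) end. The aluminium scoop is on its mat at (543,400), lip towards +x. The pink decoy is at (443,435), and there is a second green button (a look-alike) at (238,157).

```bash
python3 - <<'E'
from h import *
np.set_printoptions(precision=4,suppress=True)
d=np.load('top1.npz'); W,img=d['W'],d['img']; hsv=cv2.cvtColor(img,cv2.COLOR_RGB2HSV)
H,S,V=[hsv[...,i].astype(int) for i in range(3)]
def reg(u0,v0,u1,v1):
    m=np.zeros(H.shape,bool); m[int(v0*.64):int(v1*.64),int(u0*.64):int(u1*.64)]=1; return m
def rect(name,m):
    P=W[m]; P=P[~np.isnan(P[:,0])]; r=cv2.minAreaRect((P[:,:2]*1000).astype(np.float32)); print(name,len(P),np.round(r[0],1),np.round(r[1],1),round(r[2],1),'z',np.percentile(P[:,2],[5,50,95]))
Z=np.nan_to_num(W[...,2])
rect('bin rim',reg(175,265,365,355)&(H>20)&(H<33)&(S>150)&(Z>.058))
rect('bin all',reg(175,265,365,355)&(H>20)&(H<33)&(S>150))
rect('bin floor',reg(175,265,365,355)&(Z<.012)&(H>20)&(H<33)&(S>150))
rect('body',reg(390,230,505,345)&(S<50)&(Z>.045)&(Z<.06))
rect('console',reg(395,335,505,390)&(Z>.036)&(Z<.047))
rect('key',reg(465,345,495,375)&(H>40)&(H<85)&(S>120)&(Z>.05))
rect('pan hi',reg(395,230,545,325)&(Z>.09))
rect('bar',reg(375,235,400,315)&(V<60)&(Z>.08))
rect('tote',reg(495,225,605,345)&(H>100)&(H<125)&(S>150)&(Z>.044))
rect('mat',reg(505,365,600,450)&(V<60)&(Z<.01))
rect('scoop',reg(505,365,600,450)&(Z>.012))
rect('scoop handle',reg(505,365,600,450)&(Z>.08))
rect('scoop alu',reg(505,365,600,450)&(V>120))
red=(((H<8)|(H>172))&(S>150)&reg(270,280,345,335)).astype(np.uint8)
# pan floor profile along y at mid x
for u in range(392,545,8):
    print(u,W[int(275*.64),int(u*.64)])
E
```

```text
bin rim 911 [579.8 237.3] [110.7 306.7] 5.4 z [0.0601 0.0657 0.0696]
bin all 3457 [579.7 238.7] [116.4 309.9] 3.2 z [0.0031 0.016  0.0677]
bin floor 1653 [584.7 255.8] [ 96.5 279.2] 1.6 z [0.0024 0.0059 0.0095]
body 369 [621.6 -91.8] [197.  182.8] 0.2 z [0.0494 0.0538 0.058 ]
console 1387 [488.9 -95.6] [ 81.4 183.2] 3.5 z [0.0386 0.0421 0.0455]
key 39 [ 488.6 -139.7] [17.3 17.6] 83.2 z [0.0569 0.062  0.0658]
pan hi 4112 [ 623.8 -110.8] [168.  240.2] 0.3 z [0.1064 0.119  0.1681]
bar 114 [619.7  19.8] [94.3 12.2] 2.3 z [0.1749 0.1782 0.1807]
tote 496 [ 627.5 -264.5] [188.6 170.1] 2.5 z [0.0463 0.0495 0.0526]
mat 1400 [ 409.8 -278.7] [149.6 127.8] 84.1 z [-0.0025  0.0008  0.0041]
scoop 232 [ 410.7 -253.5] [76.9 87. ] 0.0 z [0.0184 0.0624 0.0968]
scoop handle 99 [ 386.3 -252.6] [20.8 26.3] 89.9 z [0.0887 0.0942 0.0975]
scoop alu 1594 [ 410.5 -277.8] [179.9 154.7] 89.9 z [-0.0028  0.0007  0.0068]
392 [0.6198 0.0143 0.1755]
400 [0.659  0.0037 0.0008]
408 [ 0.6444 -0.0122  0.0655]
416 [ 0.6248 -0.0264  0.1524]
424 [ 0.6289 -0.0396  0.1339]
432 [ 0.6309 -0.0531  0.1248]
440 [ 0.6303 -0.0664  0.1272]
448 [ 0.6312 -0.0799  0.1232]
456 [ 0.6319 -0.0935  0.1197]
464 [ 0.6324 -0.1071  0.1174]
472 [ 0.6339 -0.1239  0.1102]
480 [ 0.6346 -0.1378  0.1072]
488 [ 0.6334 -0.1507  0.1121]
496 [ 0.6348 -0.1651  0.1057]
504 [ 0.6338 -0.178   0.1097]
512 [ 0.6343 -0.1919  0.1072]
520 [ 0.6326 -0.204   0.1149]
528 [ 0.6319 -0.2169  0.1178]
536 [ 0.6572 -0.2567  0.0045]
544 [ 0.6573 -0.2718  0.0036]
```

```bash
cat >> h.py <<'E'
def go(p,yaw):
    T,o=tool(); y0=np.arctan2(T[1,0],T[0,0]); s=T[:3,:3].T@(np.array(p)-T[:3,3])*100
    t=y0-yaw; t=(t+np.pi)%(2*np.pi)-np.pi
    print('shift cm',np.round(s,2),'turn',round(t,3),'| now',np.round(T[:3,3],4),'yaw',round(y0,4),'F',np.round(o['force'],1),'t',round(o['time_s'],1),'w',round(o['grip_width'],4))
E
python3 - <<'E'
from h import *
d=np.load('top1.npz');W=d['W']
for u,v in ((700,380),(720,470),(780,400),(690,170),(130,440),(100,180),(440,440)): print(u,v,W[int(v*.64),int(u*.64)])
go([.226,-.501,.40],-1.147); go([.62,.02,.30],-1.536)
c=cam('wrist'); print(c['mount'],c['camera_matrix'])
E
```

```text
700 380 [ 0.45560189 -0.52013549  0.06780705]
720 470 [ 0.3068254  -0.53424454  0.0768868 ]
780 400 [ 0.41999285 -0.59527708  0.16306899]
690 170 [ 0.83000499 -0.51760372  0.09975132]
130 440 [0.35255049 0.47300761 0.0689855 ]
100 180 [0.80530009 0.53370734 0.13036584]
440 440 [ 0.35021312 -0.068557    0.00300075]
shift cm [ -0.04 -17.6   -0.  ] turn 0.0 | now [ 0.2261 -0.5011  0.224 ] yaw -1.147 F [ 0.   0.4 -0.6] t 0.1 w 0.0943
shift cm [-31.31  -7.57  57.34] turn 0.389 | now [ 0.2261 -0.5011  0.224 ] yaw -1.147 F [ 0.   0.4 -0.6] t 0.1 w 0.0943
[[ 9.99999855e-01 -4.92451669e-04  2.17936099e-04 -3.69329088e-04]
 [ 3.34649207e-04  2.51193780e-01 -9.67936761e-01 -1.60176688e-01]
 [ 4.21917880e-04  9.67936693e-01  2.51193908e-01  7.30786286e-02]
 [ 0.00000000e+00  0.00000000e+00  0.00000000e+00  1.00000000e+00]] [[289.25940858   0.         257.41421495]
 [  0.         289.25940858 189.16230866]
 [  0.           0.           1.        ]]
```

Request:
jog_arm(targets=[[5,[0,-4,0],0],[5,[-2,-7.6,5],0.05],[5,[-5,-7.6,10],0.1],[5,[-7.5,-7.6,15],0.15],[5,[-10,-7.6,19],0.2],[5,[-13,-7.6,23],0.25],[5,[-15,-7.6,28],0.3],[5,[-18,-7.6,33],0.35],[5,[-21,-7.6,38],0.389],[5,[-23,-7.6,42],0.389]])

```text
time_s: 1.15
ee_pos: [0.4919, -0.1475, 0.3005]
eef_rot: [-1.571, -0.0, -1.537]
force: [0.2, -0.6, 0.9]
grip_width: 0.0502
```

```bash
python3 - <<'E'
from h import *
go([.62,.02,.30],-1.536)
E
```

```text
shift cm [-16.31   0.05  13.36] turn -0.001 | now [ 0.4919 -0.1475  0.3005] yaw -1.5374 F [ 0.2 -0.6  0.9] t 1.1 w 0.0502
```

Request:
jog_arm(targets=[[5,[-4,0,3.3],0],[5,[-8,0,6.6],0],[5,[-12,0,10],0],[5,[-16.3,0,13.4],0],[5,[-16.3,0,13.4],0],[5,[-16.3,0,13.4],0]])

```text
time_s: 1.75
ee_pos: [0.6198, 0.0193, 0.2994]
eef_rot: [-1.572, 0.0, -1.534]
force: [-0.6, -0.6, -0.1]
grip_width: 0.0501
```

```bash
python3 - <<'E'
from h import *
np.set_printoptions(precision=4,suppress=True)
c=cam('wrist'); save(c,'w1.png'); W=pts(c); np.savez('w1.npz',W=W,img=c['img'])
V=c['img'].max(-1); P=W[(V<60)&(W[...,2]>.16)&(W[...,2]<.19)]
P=P[(abs(P[:,0]-.62)<.08)&(abs(P[:,1]-.02)<.04)]
print(len(P),cv2.minAreaRect((P[:,:2]*1000).astype(np.float32)),np.percentile(P[:,2],[5,50,95]),np.percentile(P[:,1],[5,50,95]))
go([.62,.02,.172],-1.536)
E
```

```text
1354 ((620.2273559570312, 2.7811946868896484), (97.77544403076172, 47.32334518432617), 1.7147719860076904) [0.1717 0.1789 0.1807] [0.0081 0.0197 0.0263]
shift cm [-0.2  12.79  0.1 ] turn 0.001 | now [0.6192 0.018  0.2999] yaw -1.5353 F [-0.2  0.2  0.1] t 1.8 w 0.0496
```

View pics/w1.png

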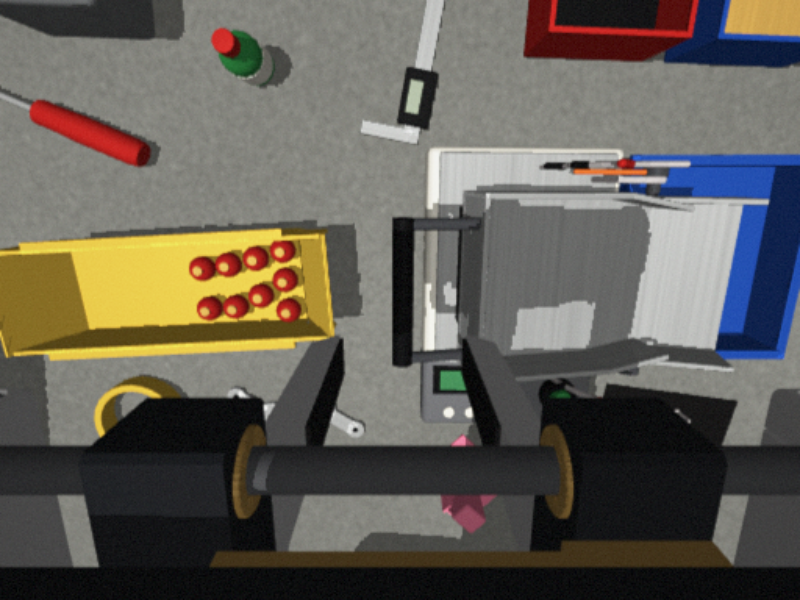

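Wrist view: the bar runs (403,218)–(403,362), the pan is part tipped, and 9 knobs lie in the bin. I'll take the bar and lower the pan.

Request:
jog_arm(targets=[[4,[-0.2,4,0],0],[4,[-0.2,8,0],0],[4,[-0.2,11,0],0],[4,[-0.2,12.8,0],0],[4,[-0.2,12.8,0],0],[0.8,[-0.2,12.8,0],0],[0.8,[-0.2,12.8,0],0],[0.8,[-0.2,12.8,0],0],[0.8,[-0.2,12.8,0],0],[0.8,[-0.2,12.8,0],0]], grip_force=15)

```text
time_s: 2.8
ee_pos: [0.6196, 0.0197, 0.173]
eef_rot: [-1.57, -0.001, -1.536]
force: [1.5, -3.3, 0.7]
grip_width: 0.0135
```

Request:
jog_arm(targets=[[0.8,[-0.25,0.7,0],0],[0.8,[-0.45,1.5,0],0],[0.8,[-0.65,2.3,0],0],[0.8,[-0.8,3.1,0],0],[0.8,[-0.9,3.8,0],0],[0.8,[-0.9,4.0,0],0],[0.8,[-0.9,4.0,0],0],[0.8,[-0.9,4.0,0],0]])

```text
time_s: 3.6
ee_pos: [0.6196, 0.0291, 0.1335]
eef_rot: [-1.569, -0.0, -1.536]
force: [0.1, -2.8, 9.7]
grip_width: 0.0137
```

```bash
python3 - <<'E'
from h import *
print(ctrl.get_obs()['force'])
go([.62,.029,.135],-1.536)
E
```

```text
[ 0.07499469 -2.84851076  9.72555785]
shift cm [ 0.01 -0.15  0.04] turn 0.0 | now [0.6196 0.0291 0.1335] yaw -1.536 F [ 0.1 -2.8  9.7] t 3.6 w 0.0137
```

Request:
jog_arm(targets=[[0.8,[0,0.3,0],0],[0.8,[0,0.6,0],0],[0.8,[0,0.6,0],0],[0.8,[0,0.6,0],0]])

```text
time_s: 4.0
ee_pos: [0.6204, 0.0291, 0.1285]
eef_rot: [-1.566, -0.0, -1.536]
force: [2.6, -3.0, 15.3]
grip_width: 0.0136
```

Request:
jog_arm(targets=[[4,[0,-0.6,0],0],[4,[0,-0.6,0],0],[4,[0,-0.6,0],0],[4,[0,-4,0],0],[4,[0,-8,0],0],[4,[0,-12,0],0],[4,[0,-16,0],0],[4,[0,-16,0],0]])

```text
time_s: 4.8
ee_pos: [0.6201, 0.0292, 0.2918]
eef_rot: [-1.563, -0.0, -1.536]
force: [-0.9, 0.4, -0.2]
grip_width: 0.0401
```

```bash
python3 - <<'E'
from h import *
np.set_printoptions(precision=4,suppress=True)
c=cam('top'); W=pts(c);V=c['img'].max(-1)
P=W[(V<60)&(W[...,2]>.12)&(W[...,2]<.19)]; P=P[(abs(P[:,0]-.62)<.08)&(abs(P[:,1]-.03)<.03)]
print('top bar',len(P),np.percentile(P[:,2],[5,50,95]) if len(P) else 0)
c=cam('wrist'); save(c,'w2.png'); W=pts(c); np.savez('w2.npz',W=W,img=c['img'],c2w=c['c2w'],K=c['camera_matrix'])
V=c['img'].max(-1); P=W[(V<60)&(W[...,2]>.12)&(W[...,2]<.19)]
P=P[(abs(P[:,0]-.62)<.05)&(abs(P[:,1]-.03)<.015)]
print('bar',len(P),np.percentile(P[:,2],[5,50,95]),np.median(P,0))
i=P[:,0]<.60; j=P[:,0]>.64; print('yaw',np.median(P[i],0),np.median(P[j],0))
for x in (.60,.63):
  for y in np.arange(-.21,.0,.02):
    q=W[(abs(W[...,0]-x)<.006)&(abs(W[...,1]-y)<.004)]; print(round(y,2),np.round(np.median(q[:,2]),4) if len(q) else 0,end=' | ')
hsv=cv2.cvtColor(c['img'],cv2.COLOR_RGB2HSV);H,S=hsv[...,0],hsv[...,1]
m=(H>20)&(H<33)&(S>150); P=W[m&(W[...,2]>.055)&(W[...,2]<.075)]; P=P[P[:,1]>.07]
print('\nrim',cv2.minAreaRect((P[:,:2]*1000).astype(np.float32)))
P=W[m&(W[...,2]<.011)&(W[...,2]>.001)]; P=P[P[:,1]>.07]
print('floor',cv2.minAreaRect((P[:,:2]*1000).astype(np.float32)))
go([.4886,-.1397,.25],-1.536)
E
```

```text
top bar 0 0
bar 1069 [0.1375 0.141  0.1427] [0.6227 0.0297 0.141 ]
yaw [0.5855 0.0286 0.141 ] [0.655  0.0305 0.1409]
-0.21 0.1231 | -0.19 0.1136 | -0.17 0.1051 | -0.15 0.1049 | -0.13 0.1049 | -0.11 0.105 | -0.09 0.1051 | -0.07 0.1048 | -0.05 0.1052 | -0.03 0.1042 | -0.01 0.0555 | -0.21 0.1232 | -0.19 0.114 | -0.17 0.1052 | -0.15 0.1049 | -0.13 0.105 | -0.11 0.1049 | -0.09 0.105 | -0.07 0.1052 | -0.05 0.105 | -0.03 0.1052 | -0.01 0.0565 | 
rim ((599.8042602539062, 245.8369140625), (235.71136474609375, 317.0417175292969), 28.16185188293457)
floor ((516.1239624023438, 279.97442626953125), (219.62046813964844, 336.32568359375), 5.299884796142578)
shift cm [ 16.42   3.61 -13.62] turn 0.0 | now [0.619  0.0292 0.2862] yaw -1.5359 F [ 0.9 -1.5  0.2] t 4.9 w 0.0401
```

View pics/w2.png

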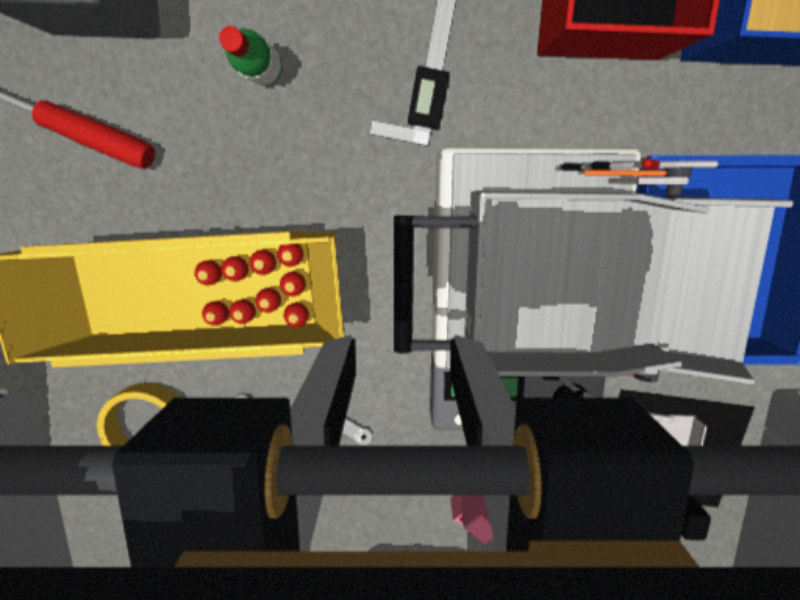

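Pan is level (floor at 0.105 m throughout). Next, the zero key.

Request:
jog_arm(targets=[[0,[4,0,-3.4],0],[0,[8,0,-6.8],0],[0,[12,0,-10],0],[0,[16.4,0,-13.6],0],[0,[16.4,3.6,-13.6],0],[0,[16.4,8,-13.6],0],[0,[16.4,13,-13.6],0],[0,[16.4,17.6,-13.6],0],[0,[16.4,19.2,-13.6],0],[0,[16.4,19.2,-13.6],0]], grip_force=20)

```text
time_s: 5.9
ee_pos: [0.4866, -0.1387, 0.0906]
eef_rot: [-1.578, 0.003, -1.536]
force: [0.1, 0.2, 0.4]
grip_width: 0.0001
```

```bash
python3 - <<'E'
from h import *
go([.4886,-.1397,.082],-1.536)
E
```

```text
shift cm [0.11 0.86 0.2 ] turn -0.0 | now [ 0.4866 -0.1387  0.0906] yaw -1.536 F [0.1 0.2 0.4] t 5.9 w 0.0001
```

Request:
jog_arm(targets=[[0,[0.1,0.6,0.2],0],[0,[0.1,1.0,0.2],0],[0,[0.1,1.4,0.2],0],[0,[0.1,1.6,0.2],0],[0,[0.1,1.6,0.2],0],[0,[0.1,1.6,0.2],0]])

```text
time_s: 6.5
ee_pos: [0.4912, -0.1406, 0.0789]
eef_rot: [-1.57, -0.0, -1.536]
force: [2.6, -0.3, 3.8]
grip_width: 0.0002
```

```bash
python3 - <<'E'
from h import *
go([.4886,-.1397,.077],-1.536)
E
```

```text
shift cm [-0.1   0.19 -0.26] turn 0.0 | now [ 0.4912 -0.1406  0.0789] yaw -1.5359 F [ 2.6 -0.3  3.8] t 6.5 w 0.0002
```

Request:
jog_arm(targets=[[0,[-0.1,0.2,-0.2],0],[0,[-0.1,0.5,-0.2],0],[0,[-0.1,0.5,-0.2],0],[0,[-0.1,0.5,-0.2],0],[0,[-0.1,0.5,-0.2],0]])

```text
time_s: 7.0
ee_pos: [0.4899, -0.1399, 0.0765]
eef_rot: [-1.567, -0.002, -1.536]
force: [-9.2, 2.1, 37.9]
grip_width: 0.0007
```

Key bottomed out (38 N at full travel). On to the scoop.

Request:
jog_arm(targets=[[0,[0,-4,0],0],[2,[0,-9,0],0],[4,[0,-14,0],0],[5,[2,-18,-2],-0.15],[5,[5,-20,-5],-0.3],[5,[8,-20,-8],-0.45],[5,[10.9,-20,-10.8],-0.6],[5,[10.9,-20,-10.8],-0.75],[5,[10.9,-20,-10.8],-0.9],[5,[10.9,-20,-10.8],-1.05]])

```text
time_s: 8.0
ee_pos: [0.3841, -0.2523, 0.2731]
eef_rot: [-1.571, 0.001, -0.519]
force: [0.1, -0.5, -0.2]
grip_width: 0.0499
```

Request:
jog_arm(targets=[[5,[0,0,0],-0.149],[5,[0,0,0],-0.298],[5,[0,0,0],-0.447],[5,[0,0,0],-0.596],[5,[0,0,0],-0.745],[5,[0,0,0],-0.894],[5,[0,0,0],-1.043],[5,[0,0,0],-1.192],[5,[0,0,0],-1.341],[5,[0,0,0],-1.49]])

```text
time_s: 9.0
ee_pos: [0.3843, -0.252, 0.273]
eef_rot: [-1.57, -0.0, 0.972]
force: [-1.0, -0.0, -0.6]
grip_width: 0.0502
```

Request:
jog_arm(targets=[[5,[0,0,0],-0.149],[5,[0,0,0],-0.298],[5,[0,0,0],-0.447],[5,[0,0,0],-0.57],[5,[0,0,0],-0.57],[5,[0,0,0],-0.57]])

```text
time_s: 9.6
ee_pos: [0.3845, -0.2521, 0.2732]
eef_rot: [-1.57, -0.0, 1.532]
force: [0.2, -0.2, -0.3]
grip_width: 0.0501
```

```bash
python3 - <<'E'
from h import *
np.set_printoptions(precision=4,suppress=True)
c=cam('wrist'); save(c,'w3.png'); W=pts(c); np.savez('w3.npz',W=W,img=c['img'])
Z=W[...,2]; m=(abs(W[...,0]-.41)<.07)&(abs(W[...,1]+.25)<.07)
P=W[m&(Z>.085)&(Z<.1)]; print('handle',len(P),cv2.minAreaRect((P[:,:2]*1000).astype(np.float32)),np.median(P[:,2]))
P=W[m&(Z>.012)&(Z<.1)]; print('scoop',len(P),cv2.minAreaRect((P[:,:2]*1000).astype(np.float32)))
P=W[m&(Z>.015)&(Z<.04)]; print('walls',len(P),cv2.minAreaRect((P[:,:2]*1000).astype(np.float32)))
go([.386,-.2526,.28],1.57); print(ctrl.get_obs()['qpos'])
E
```

```text
handle 419 ((387.18499755859375, -253.86790466308594), (20.699783325195312, 28.4879093170166), 87.7623519897461) 0.09472112305357494
scoop 844 ((412.08782958984375, -253.6869659423828), (85.96593475341797, 77.94697570800781), 89.97842407226562)
walls 303 ((412.32879638671875, -253.6870574951172), (85.96593475341797, 77.46505737304688), 89.97842407226562)
shift cm [-0.04 -0.68 -0.15] turn -0.037 | now [ 0.3845 -0.2521  0.2732] yaw 1.5327 F [-0.5 -0.5 -0.3] t 9.7 w 0.0496
[-0.66    0.0599  1.6895 -0.      1.3927 -2.1927]
```

View pics/w3.png

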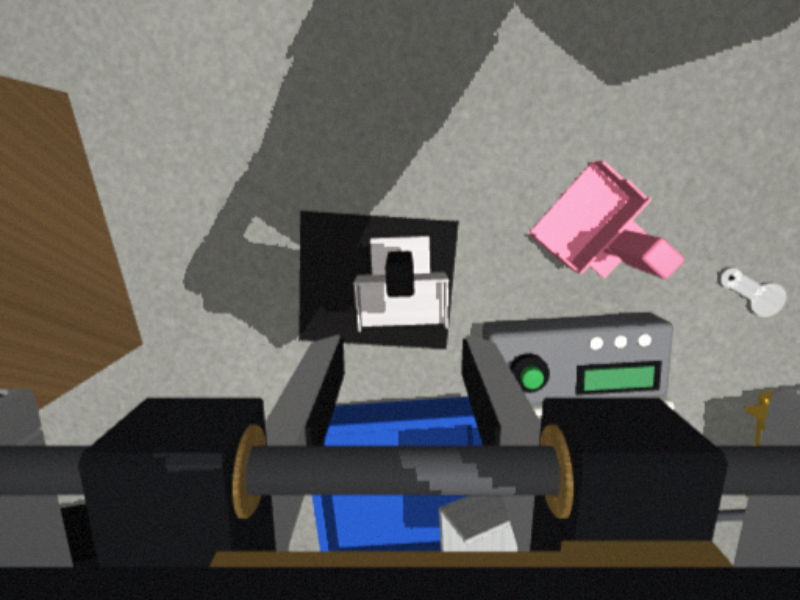

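The aluminium scoop's handle is at (400,272), lip towards the bottom of the image. It stands on the black mat; the pink one at (600,220) is the decoy, which I'll leave alone. Descending to grasp.

Request:
jog_arm(targets=[[5,[-0.16,4,-0.28],0],[5,[-0.16,8,-0.28],0],[5,[-0.16,12,-0.28],0],[5,[-0.16,16,-0.28],0],[5,[-0.16,19,-0.28],0],[5,[-0.16,20.6,-0.28],0],[5,[-0.16,20.6,-0.28],0],[5,[-0.16,20.6,-0.28],0]], grip_force=50)

```text
time_s: 10.45
ee_pos: [0.3876, -0.2541, 0.068]
eef_rot: [-1.571, 0.0, 1.535]
force: [0.6, 0.3, 0.3]
grip_width: 0.0501
```

Request:
jog_arm(targets=[[1.6,[0,0,0],0],[1.6,[0,0,0],0],[1.6,[0,0,0],0],[1.6,[0,0,0],0],[1.6,[0,0,0],0],[1.6,[0,0,0],0],[1.6,[0,0,0],0]], grip_force=50)

```text
time_s: 11.15
ee_pos: [0.3876, -0.2541, 0.0678]
eef_rot: [-1.571, 0.0, 1.536]
force: [-1.2, -0.1, 6.5]
grip_width: 0.0219
```

Request:
jog_arm(targets=[[1.6,[0,-1,0],0],[1.6,[0,-3,0],0],[1.6,[0,-7,0],0],[1.6,[0,-12,0],0],[1.6,[0,-17,0],0],[1.6,[4,-21,-1],0.14],[1.6,[8,-23,-2.5],0.28],[1.6,[12,-23.2,-4],0.42],[1.6,[16,-23.2,-5],0.56],[1.6,[20,-23.2,-6],0.7]])

```text
time_s: 12.15
ee_pos: [0.4527, -0.0613, 0.3002]
eef_rot: [-1.571, -0.0, 0.878]
force: [0.4, 0.1, -2.5]
grip_width: 0.0217
```

```bash
python3 - <<'E'
from h import *
go([.58,.306,.30],0.03)
E
```

```text
shift cm [3.639e+01 2.000e-02 1.366e+01] turn 0.848 | now [ 0.4527 -0.0613  0.3002] yaw 0.8781 F [ 0.4  0.1 -2.5] t 12.2 w 0.0217
```

Request:
jog_arm(targets=[[1.6,[4,0,1.5],0.14],[1.6,[8,0,3],0.28],[1.6,[12,0,4.5],0.42],[1.6,[16,0,6],0.56],[1.6,[20,0,7.5],0.7],[1.6,[24,0,9],0.8],[1.6,[28,0,10.5],0.848],[1.6,[32,0,12],0.848],[1.6,[36.4,0,13.7],0.848],[1.6,[36.4,0,13.7],0.848]])

```text
time_s: 13.15
ee_pos: [0.5775, 0.3095, 0.2974]
eef_rot: [-1.571, 0.003, 0.039]
force: [0.4, -0.8, -2.8]
grip_width: 0.0218
```

```bash
python3 - <<'E'
from h import *
np.set_printoptions(precision=4,suppress=True)
c=cam('wrist'); save(c,'w4.png'); W=pts(c); np.savez('w4.npz',W=W,img=c['img'],c2w=c['c2w'],K=c['camera_matrix'])
c=cam('top'); W=pts(c); np.savez('t4.npz',W=W,img=c['img'],c2w=c['c2w'],K=c['camera_matrix'])
go([.58,.306,.30],0.03); print(ctrl.get_obs()['qpos'])
E
```

```text
shift cm [ 0.26 -0.13  0.  ] turn 0.007 | now [0.5774 0.3059 0.2987] yaw 0.0369 F [-0.4 -0.5 -1.9] t 13.2 w 0.0217
[ 0.4311  0.5056  1.0676 -0.0002  1.5701  0.3943]
```

View pics/w4.png

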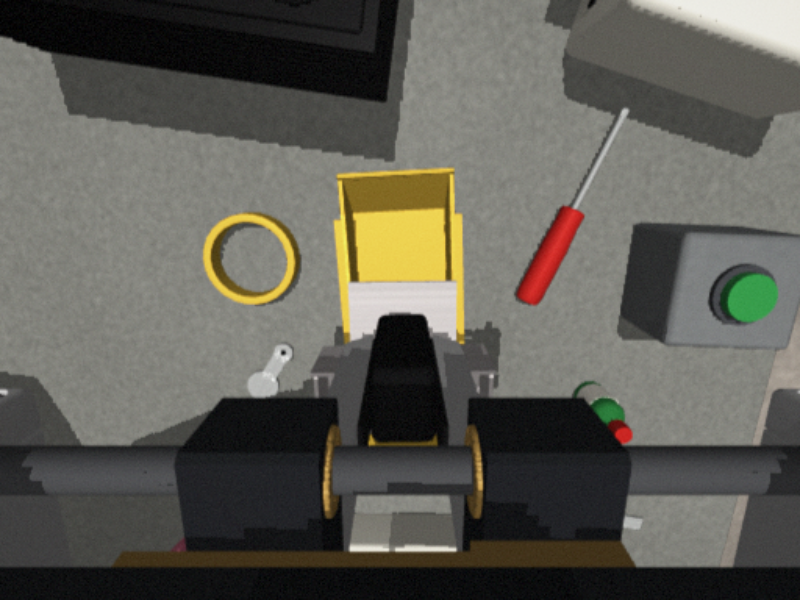

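```bash
cat > binfit.py <<'E'
from h import *
np.set_printoptions(precision=4,suppress=True)
def fit(c):
    W=pts(c); hsv=cv2.cvtColor(c['img'],cv2.COLOR_RGB2HSV); H,S=hsv[...,0],hsv[...,1]
    yel=(H>18)&(H<34)&(S>130); L=[];Rr=[]
    for r in range(384):
        y=np.nan_to_num(W[r,:,1]); f=np.where(yel[r]&(np.nan_to_num(W[r,:,2],nan=9)<.012)&(W[r,:,2]>0)&(abs(W[r,:,0]-.58)<.06))[0]
        if len(f)<35: continue
        a,b=W[r,f[0]],W[r,f[-1]]
        if abs(b[0]-a[0])>.08: L.append(a if a[0]<b[0] else b); Rr.append(b if a[0]<b[0] else a)
    L,Rr=np.array(L),np.array(Rr); ok=(L[:,1]>.1)&(L[:,1]<.37); out=[]
    for Q in (L[ok],Rr[ok]):
        p=np.polyfit(Q[:,1],Q[:,0],1)
        for _ in range(3):
            e=abs(Q[:,0]-np.polyval(p,Q[:,1])); Q=Q[e<max(.0015,np.median(e)*2)]; p=np.polyfit(Q[:,1],Q[:,0],1)
        out.append(p); print(len(Q),'x=%.4f%+.4f*(y-.24)'%(np.polyval(p,.24),p[0]),'y',Q[:,1].min(),Q[:,1].max())
    return out
E
python3 - <<'E'
from binfit import *
for f in ('w4','t4','w2'):
    if f=='w2': pass
    d=np.load(f+'.npz'); c=dict(img=d['img'],c2w=d['c2w'],camera_matrix=d['K'])
    # recover range from W
    W=d['W']; import h, binfit
    binfit.pts=lambda c:W
    print(f); fit(c)
    if f=='w4':
        T,o=tool(); L=(W-T[:3,3])@T[:3,:3]
        hsv=cv2.cvtColor(d['img'],cv2.COLOR_RGB2HSV)
        m=(L[...,1]>.055)&(L[...,1]<.075)&(abs(L[...,0])<.06)&(L[...,2]<-.03)&(L[...,2]>-.08)
        m=(np.abs(L[...,1]-.0665)<.006)&(abs(L[...,0])<.06)
        P=L[m]; print('scoop floor tool',len(P),np.percentile(P[:,0],[1,50,99]),np.percentile(P[:,1],[5,50,95]),np.percentile(P[:,2],[1,50,99]))
        for zz in np.arange(-.08,.06,.01):
            q=P[abs(P[:,2]-zz)<.005]
            if len(q): print(round(zz,3),q[:,0].min(),q[:,0].max(),len(q))
E
```

```text
w4
44 x=0.5362-0.0915*(y-.24) y 0.28223127465947534 0.34990075574999163
45 x=0.6261-0.0933*(y-.24) y 0.28565667937403416 0.35489640585307036
scoop floor tool 2196 [-0.04    0.0015  0.0418] [0.0657 0.0672 0.0684] [-0.0321  0.0128  0.0258]
-0.04 0.04184558321545057 0.04207679549875407 6
-0.03 -0.0405394128038036 0.04204130868808373 72
-0.02 0.041845578877547376 0.04196174834717243 2
-0.01 -0.042093317620189405 0.04371107770926825 124
-0.0 -0.027431508591677468 0.028194455669457993 377
0.01 -0.02779179323157765 0.027842008775627976 687
0.02 -0.02776086593091211 0.027459968123804506 829
0.03 -0.026481599497425044 0.027937366720809508 99
t4Traceback (most recent call last):
  File "<stdin>", line 8, in <module>
  File "binfit.py", line 11, in fit
    L,Rr=np.array(L),np.array(Rr); ok=(L[:,1]>.1)&(L[:,1]<.37); out=[]
                                       ~^^^^^
IndexError: too many indices for array: array is 1-dimensional, but 2 were indexed
```

```bash
python3 - <<'E'
from h import *
np.set_printoptions(precision=4,suppress=True)
d=np.load('w4.npz'); W=d['W']; T,o=tool(); L=(W-T[:3,3])@T[:3,:3]
m=(abs(L[...,1]-.0665)<.008)&(abs(L[...,0])<.03)&(L[...,2]>-.01)
E=[]
for u in range(512):
    v=np.where(m[:,u])[0]
    if len(v)>3: E.append(L[v[0],u])
E=np.array(E); p=np.polyfit(E[:,0],E[:,2],1); print('heel edge skew',p,E[:,2].std())
# side edges of heel
A=[];B=[]
for r in range(384):
    u=np.where(m[r])[0]
    if len(u)>20: A.append(L[r,u[0]]);B.append(L[r,u[-1]])
for Q in (A,B):
    Q=np.array(Q); print('side',np.polyfit(Q[:,2],Q[:,0],1),len(Q))
go([.5750,.3060,.16],.092)
E
```

```text
heel edge skew [0.0219 0.0256] 0.00038799763488046114
side [ 0.0736 -0.0278] 36
side [-0.0247  0.0279] 36
shift cm [-0.22 13.87  0.03] turn -0.055 | now [0.5774 0.3059 0.2987] yaw 0.0369 F [-0.4 -0.5 -1.9] t 13.2 w 0.0217
```

Request:
jog_arm(targets=[[1.6,[-0.2,3,0],-0.055],[1.6,[-0.2,7,0],-0.055],[1.6,[-0.2,11,0],-0.055],[1.6,[-0.2,13.9,0],-0.055],[1.6,[-0.2,13.9,0],-0.055],[1.6,[-0.2,13.9,0],-0.055]])

```text
time_s: 13.85
ee_pos: [0.5761, 0.3046, 0.1622]
eef_rot: [-1.57, -0.001, 0.09]
force: [0.2, 0.1, -0.2]
grip_width: 0.0217
```

```bash
python3 - <<'E'
from binfit import *
c=cam('wrist'); save(c,'w5.png')
fit(c); go([.5750,.3060,.12],.092)
E
```

```text
43 x=0.5362-0.0952*(y-.24) y 0.3037316549638306 0.35006239570212183
41 x=0.6262-0.0917*(y-.24) y 0.312728126946217 0.35688961757169385
shift cm [-0.16  4.31  0.12] turn -0.002 | now [0.5765 0.3049 0.1631] yaw 0.0898 F [-0.7  0.8 -0.9] t 13.9 w 0.0216
```

View pics/w5.png

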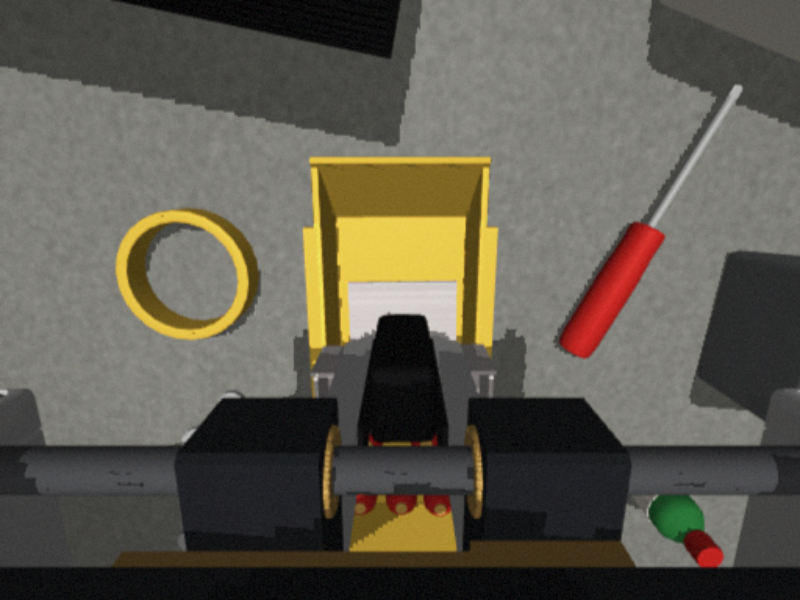

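Request:
jog_arm(targets=[[1.6,[-0.15,0,0.1],-0.003],[1.6,[-0.15,0,0.1],-0.003],[1.6,[-0.15,1,0.1],-0.003],[1.6,[-0.15,2.5,0.1],-0.003],[1.6,[-0.15,3.5,0.1],-0.003],[1.6,[-0.15,4,0.1],-0.003],[1.6,[-0.15,4,0.1],-0.003],[1.6,[-0.15,4,0.1],-0.003]])

```text
time_s: 14.7
ee_pos: [0.5743, 0.3061, 0.1206]
eef_rot: [-1.571, -0.0, 0.094]
force: [-0.4, 1.3, -1.9]
grip_width: 0.0217
```

```bash
python3 - <<'E'
from h import *
go([.5751,.3060,.078],.0932)
E
```

```text
shift cm [ 0.07  4.26 -0.02] turn 0.0 | now [0.5743 0.3061 0.1206] yaw 0.0935 F [-0.4  1.3 -1.9] t 14.7 w 0.0217
```

Request:
jog_arm(targets=[[1.6,[0.07,0.7,0],0],[1.6,[0.07,1.5,0],0],[1.6,[0.07,2.3,0],0],[1.6,[0.07,3.1,0],0],[1.6,[0.07,3.8,0],0],[1.6,[0.07,4.2,0],0],[1.6,[0.07,4.4,0],0],[1.6,[0.07,4.4,0],0],[1.6,[0.07,4.4,0],0]])

```text
time_s: 15.6
ee_pos: [0.575, 0.3062, 0.0767]
eef_rot: [-1.571, -0.0, 0.094]
force: [0.1, -0.1, -1.7]
grip_width: 0.0215
```

```bash
python3 - <<'E'
from h import *
go([.5751,.3060,.074],.0932)
E
```

```text
shift cm [ 0.01  0.27 -0.02] turn 0.0 | now [0.575  0.3062 0.0767] yaw 0.0935 F [ 0.1 -0.1 -1.7] t 15.6 w 0.0215
```

Request:
jog_arm(targets=[[1.6,[0,0.25,0],0],[1.6,[0,0.3,0],0],[1.6,[0,0.3,-0.5],0],[1.6,[0,0.3,-1.2],0],[1.6,[0,0.3,-2],0],[1.6,[0,0.3,-2.8],0],[1.6,[0,0.3,-3.6],0],[1.6,[0,0.3,-4.4],0],[1.6,[0,0.3,-5.2],0],[1.6,[0,0.3,-6],0]])

```text
time_s: 16.6
ee_pos: [0.5808, 0.2457, 0.0739]
eef_rot: [-1.57, -0.001, 0.093]
force: [0.0, 3.9, 4.9]
grip_width: 0.0216
```

```bash
python3 - <<'E'
from h import *
go([.5751+.0931*.118,.3060-.118*.9957,.074],.0932)
E
```

```text
shift cm [-0.   -0.01 -5.75] turn 0.0 | now [0.5808 0.2457 0.0739] yaw 0.0932 F [0.  3.9 4.9] t 16.6 w 0.0216
```

Request:
jog_arm(targets=[[1.6,[0,0,-0.8],0],[1.6,[0,0,-1.6],0],[1.6,[0,0,-2.4],0],[1.6,[0,0,-3.2],0],[1.6,[0,0,-4],0],[1.6,[0,0,-4.5],0],[1.6,[0,0,-5],0],[1.6,[0,0,-5.4],0],[1.6,[0,0,-5.6],0],[1.6,[0,0,-5.6],0]])

```text
time_s: 17.6
ee_pos: [0.586, 0.1899, 0.0739]
eef_rot: [-1.571, -0.001, 0.093]
force: [0.7, 1.4, 5.5]
grip_width: 0.022
```

```bash
python3 - <<'E'
from h import *
go([.5751+.0931*.118,.3060-.118*.9957,.074],.0932)
c=cam('top'); i=c['img'][150:240,110:260][...,::-1]; cv2.imwrite('pics/t6.png',cv2.resize(i,(750,450),interpolation=cv2.INTER_CUBIC))
c=cam('scene'); i=c['img'][200:340,230:390][...,::-1]; cv2.imwrite('pics/s6.png',cv2.resize(i,(640,560),interpolation=cv2.INTER_CUBIC))
E
```

```text
shift cm [-0.01 -0.01 -0.14] turn -0.0 | now [0.586  0.1899 0.0739] yaw 0.093 F [0.7 1.4 5.5] t 17.6 w 0.022
```

View pics/s6.png

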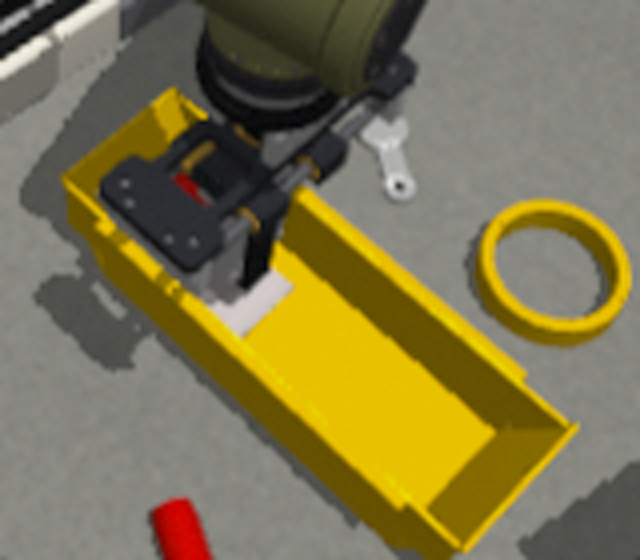

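Request:
jog_arm(targets=[[1.6,[0,0,-0.2],0],[1.6,[0,0,-0.4],0],[1.6,[0,0,-0.5],0],[1.6,[0,0,-0.5],0]])

```text
time_s: 18.1
ee_pos: [0.5865, 0.1854, 0.0739]
eef_rot: [-1.57, -0.001, 0.093]
force: [0.9, 3.6, 4.8]
grip_width: 0.0219
```

Request:
jog_arm(targets=[[1.6,[0,0,-0.2],0],[1.6,[0,0,-0.4],0],[1.6,[0,0,-0.4],0],[1.6,[0,0,-0.4],0]])

```text
time_s: 18.5
ee_pos: [0.587, 0.1837, 0.0747]
eef_rot: [-1.567, -0.003, 0.093]
force: [0.1, 18.3, 8.5]
grip_width: 0.0219
```

Request:
jog_arm(targets=[[1.6,[0,0,0.4],0],[1.6,[0,0,0.7],0],[1.6,[0,0,1.1],0],[1.6,[0,0,1.5],0],[1.6,[0,0,1.8],0],[1.6,[0,0,2],0],[1.6,[0,-0.4,2],0],[1.6,[0,-1.2,2],0],[1.6,[0,-2.4,2],0],[1.6,[0,-4,2],0]])

```text
time_s: 19.5
ee_pos: [0.5844, 0.2013, 0.1139]
eef_rot: [-1.571, 0.001, 0.093]
force: [-0.7, -0.5, -3.3]
grip_width: 0.022
```

Request:
jog_arm(targets=[[1.6,[0,-1.8,0],0],[1.6,[0,-3.6,0],0],[1.6,[0,-5.4,0],0],[1.6,[0,-7.2,0],0],[1.6,[0,-9,0],0],[1.6,[0,-10.6,0],0],[1.6,[0,-11.8,0],0],[1.6,[0,-12.4,0],0],[1.6,[0,-12.4,0],0]])

```text
time_s: 20.4
ee_pos: [0.5848, 0.2016, 0.2382]
eef_rot: [-1.571, -0.001, 0.093]
force: [-0.9, 0.7, -2.4]
grip_width: 0.0219
```

```bash
python3 - <<'E'
from h import *
go([.62,-.02,.235],.0279)
c=cam('top'); i=c['img'][150:240,110:320][...,::-1]; cv2.imwrite('pics/t7.png',cv2.resize(i,(800,343),interpolation=cv2.INTER_CUBIC))
c=cam('wrist'); save(c,'w7.png')
E
```

```text
shift cm [  1.43   0.32 -22.39] turn 0.066 | now [0.5848 0.2016 0.2382] yaw 0.0935 F [-0.9  0.7 -2.4] t 20.4 w 0.0219
```

View pics/w7.png

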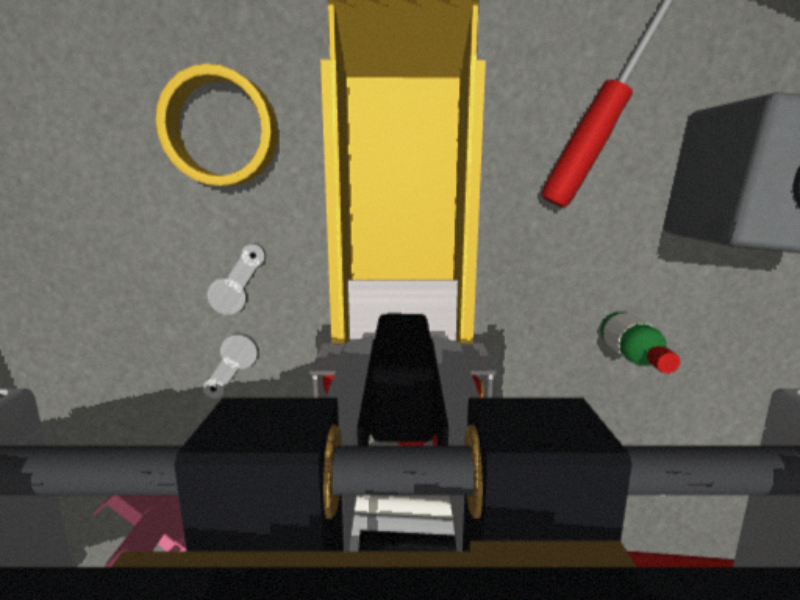

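Scoop holds red knobs with the bin behind it clear (lip side hidden). Carrying gently over the pan.

Request:
jog_arm(targets=[[1.6,[0,0,-0.5],0],[1.6,[0.1,0,-1.5],0.01],[1.6,[0.2,0,-3],0.02],[1.6,[0.3,0,-5],0.03],[1.6,[0.4,0,-7],0.04],[1.6,[0.5,0,-9],0.05],[1.6,[0.6,0,-11],0.06],[1.6,[0.7,0,-13],0.066],[1.6,[0.8,0,-15],0.066],[1.6,[0.9,0,-17],0.066]])

```text
time_s: 21.5
ee_pos: [0.6095, 0.0311, 0.2373]
eef_rot: [-1.571, 0.0, 0.026]
force: [-0.3, -0.1, -2.6]
grip_width: 0.0219
```

Request:
jog_arm(targets=[[1.6,[0,0,-2],0],[1.6,[0,0,-4],0],[1.6,[0,0,-6],0],[1.6,[0,0.1,-8],0],[1.6,[0,0.3,-9.6],0],[1.6,[0,0.5,-10.8],0],[1.6,[0,0.7,-11.6],0],[1.6,[0,0.8,-12.1],0],[1.6,[0,0.9,-12.4],0],[1.6,[0,0.9,-12.4],0]])

```text
time_s: 22.5
ee_pos: [0.613, -0.0907, 0.2283]
eef_rot: [-1.571, 0.0, 0.028]
force: [0.6, 0.7, -1.3]
grip_width: 0.0215
```

```bash
python3 - <<'E'
from h import *
go([.624,-.09,.226],.0279)
c=cam('wrist'); save(c,'w8.png')
E
```

```text
shift cm [1.11 0.23 0.04] turn -0.0 | now [ 0.613  -0.0907  0.2283] yaw 0.0277 F [ 0.6  0.7 -1.3] t 22.5 w 0.0215
```

Shift sideways 11 mm, then the quick retreat to leave the knobs behind.

Request:
jog_arm(targets=[[1.6,[0.2,0.1,0],0],[1.6,[0.5,0.15,0],0],[1.6,[0.8,0.2,0],0],[1.6,[1.0,0.2,0],0],[1.6,[1.1,0.2,0],0],[1.6,[1.1,0.2,0],0],[1.6,[1.1,0.2,0],0]])

```text
time_s: 23.25
ee_pos: [0.6239, -0.0904, 0.2264]
eef_rot: [-1.571, 0.0, 0.028]
force: [-0.3, 0.3, -2.7]
grip_width: 0.0215
```

Request:
jog_arm(targets=[[1.6,[0,0,5],0],[1.6,[0,0,10],0],[1.6,[0,0,15],0],[1.6,[0,0,20],0],[1.6,[0,0,24],0],[1.6,[0,-3,26],0],[1.6,[0,-5,26],0],[1.6,[0,-5,26],0]])

```text
time_s: 24.05
ee_pos: [0.6173, 0.1702, 0.2794]
eef_rot: [-1.57, -0.005, 0.029]
force: [0.5, 0.1, -1.9]
grip_width: 0.0217
```

```bash
python3 - <<'E'
from h import *
np.set_printoptions(precision=4,suppress=True)
go([.5751,.306,.25],.0932)
for n in('top','scene'):
    c=cam(n); W=pts(c); hsv=cv2.cvtColor(c['img'],cv2.COLOR_RGB2HSV); H,S=hsv[...,0],hsv[...,1]
    m=(((H<8)|(H>172))&(S>150)).astype(np.uint8)
    k,l,s,ce=cv2.connectedComponentsWithStats(m)
    for i in range(1,k):
        if s[i,4]>3: print(n,ce[i].astype(int),s[i,4],np.nanmedian(W[l==i],0))
    cv2.imwrite(f'pics/{n}9.png',c['img'][...,::-1])
a=cv2.imread('pics/scene9.png')[130:350,130:400]; cv2.imwrite('pics/s9.png',cv2.resize(a,(736,600),interpolation=cv2.INTER_CUBIC))
E
```

```text
shift cm [-3.85  2.94 13.69] turn -0.065 | now [0.6173 0.1702 0.2794] yaw 0.0287 F [ 0.5  0.1 -1.9] t 24.1 w 0.0217
top [306  98] 477 [ 0.8816 -0.1706  0.0705]
top [320 126] 9 [ 0.8045 -0.1902  0.0231]
top [200 126] 27 [0.785  0.1599 0.085 ]
top [307 128] 6 [ 0.8041 -0.1529  0.016 ]
top [314 128] 5 [ 0.8037 -0.1726  0.0168]
top [300 143] 6 [ 0.7056 -0.1145  0.1711]
top [306 162] 41 [ 0.6672 -0.1334  0.1269]
top [314 166] 50 [ 0.655  -0.1572  0.1271]
top [284 172] 53 [ 0.6389 -0.0769  0.1266]
top [282 182] 47 [ 0.6118 -0.0689  0.1269]
top [308 184] 46 [ 0.6058 -0.1399  0.127 ]
top [202 198] 84 [0.5868 0.1603 0.0271]
top [280 196] 47 [ 0.5733 -0.0657  0.1271]
top [200 208] 32 [0.5559 0.1653 0.0272]
top [303 207] 8 [ 0.5401 -0.1227  0.1692]
scene [226 146] 13 [ 0.5422 -0.1222  0.1688]
scene [203 168] 40 [ 0.6116 -0.1313  0.1263]
scene [182 174] 83 [ 0.6651 -0.1501  0.1264]
scene [228 177] 48 [ 0.5794 -0.0639  0.1266]
scene [171 178] 8 [ 0.7087 -0.1113  0.1747]
scene [215 184] 62 [ 0.618  -0.0669  0.1246]
scene [204 188] 64 [ 0.6457 -0.0736  0.1246]
scene [111 242] 2591 [ 0.8947 -0.0882  0.0476]
scene [291 256] 60 [0.5606 0.1676 0.0267]
scene [280 261] 112 [0.5903 0.1619 0.0276]
scene [211 299] 60 [0.7899 0.1623 0.0844]
scene [279 348] 545 [0.7259 0.3156 0.0233]
```

View pics/s9.png

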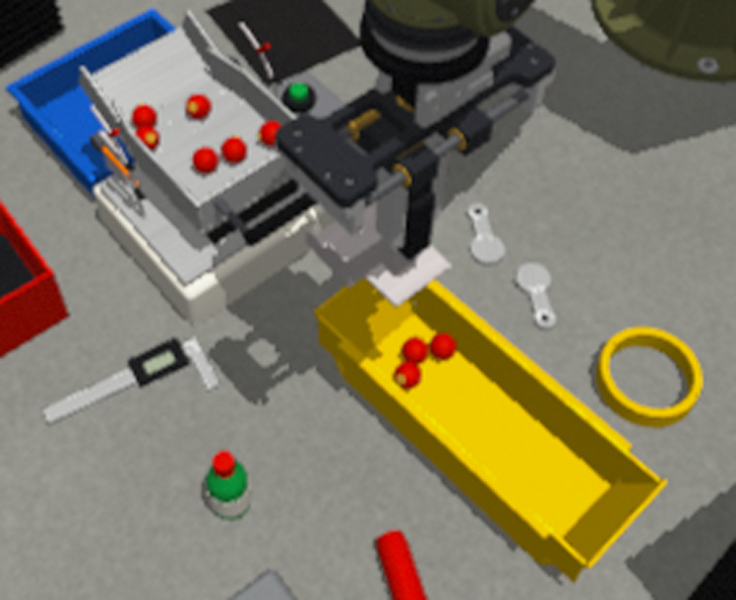

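Six knobs are in the pan and three left in the bin at (415,350), (443,345), (407,375): nine total. Second pass.

Request:
jog_arm(targets=[[1.6,[-1,0,3],-0.01],[1.6,[-2,0,7],-0.03],[1.6,[-3,0,11],-0.05],[1.6,[-3.85,0,13.7],-0.065],[1.6,[-3.85,4,13.7],-0.065],[1.6,[-3.85,8,13.7],-0.065],[1.6,[-3.85,11,13.7],-0.065],[1.6,[-3.85,12,13.7],-0.065],[1.6,[-3.85,12,13.7],-0.065],[1.6,[-3.85,12,13.7],-0.065]])

```text
time_s: 25.15
ee_pos: [0.5751, 0.3052, 0.1578]
eef_rot: [-1.57, -0.002, 0.092]
force: [0.4, 0.3, -2.2]
grip_width: 0.0218
```

```bash
python3 - <<'E'
from binfit import *
c=cam('wrist'); fit(c)
go([.5751,.306,.12],.0932)
E
```

```text
41 x=0.5360-0.0935*(y-.24) y 0.30646137482773983 0.34999664219660986
41 x=0.6264-0.0934*(y-.24) y 0.31499220515156345 0.35824024586193265
shift cm [-0.02  3.82  0.06] turn -0.001 | now [0.5752 0.3054 0.1582] yaw 0.0922 F [-0.4  0.4 -1.3] t 25.2 w 0.022
```

Request:
jog_arm(targets=[[1.6,[0,1.5,0],-0.001],[1.6,[0,3,0],-0.001],[1.6,[0,4,0],-0.001],[1.6,[0,5,0],-0.001],[1.6,[0,6,0],-0.001],[1.6,[0,7,0],-0.001],[1.6,[0,7.7,0],-0.001],[1.6,[0,8.2,0],-0.001],[1.6,[0,8.2,0],-0.001],[1.6,[0,8.2,0],-0.001]])

```text
time_s: 26.2
ee_pos: [0.5746, 0.3054, 0.0745]
eef_rot: [-1.571, -0.0, 0.094]
force: [-0.0, 0.1, -2.3]
grip_width: 0.0217
```

```bash
python3 - <<'E'
from h import *
go([.5751,.306,.0739],.0932)
E
```

```text
shift cm [0.05 0.06 0.06] turn 0.0 | now [0.5746 0.3054 0.0745] yaw 0.0935 F [-0.   0.1 -2.3] t 26.2 w 0.0217
```

Request:
jog_arm(targets=[[1.6,[0.05,0.1,-0.4],0],[1.6,[0.05,0.1,-1.2],0],[1.6,[0.05,0.1,-2.2],0],[1.6,[0.05,0.1,-3.2],0],[1.6,[0.05,0.1,-4.2],0],[1.6,[0.05,0.1,-5.2],0],[1.6,[0.05,0.1,-6],0],[1.6,[0.05,0.1,-6.8],0],[1.6,[0.05,0.1,-7.6],0],[1.6,[0.05,0.1,-8.4],0]])

```text
time_s: 27.2
ee_pos: [0.5831, 0.2211, 0.0738]
eef_rot: [-1.571, -0.001, 0.093]
force: [0.2, 3.8, 5.3]
grip_width: 0.0219
```

Request:
jog_arm(targets=[[1.6,[0,0,-0.7],0],[1.6,[0,0,-1.4],0],[1.6,[0,0,-2.1],0],[1.6,[0,0,-2.7],0],[1.6,[0,0,-3.2],0],[1.6,[0,0,-3.6],0],[1.6,[0,0,-3.9],0],[1.6,[0,0,-4.0],0],[1.6,[0,0,-4.0],0],[1.6,[0,0,-4.0],0]])

```text
time_s: 28.2
ee_pos: [0.5866, 0.1838, 0.0744]
eef_rot: [-1.567, -0.002, 0.093]
force: [-2.8, 17.0, 7.6]
grip_width: 0.0217
```

Request:
jog_arm(targets=[[1.6,[0,0,0.3],0],[1.6,[0,0,0.6],0],[1.6,[0,0,1.0],0],[1.6,[0,0,1.4],0],[1.6,[0,0,1.7],0],[1.6,[0,0,1.9],0],[1.6,[0,-0.4,2],0],[1.6,[0,-1.2,2],0],[1.6,[0,-2.4,2],0],[1.6,[0,-4,2],0]])

```text
time_s: 29.2
ee_pos: [0.5844, 0.2016, 0.114]
eef_rot: [-1.571, 0.001, 0.093]
force: [0.3, 0.3, -2.7]
grip_width: 0.0218
```

Request:
jog_arm(targets=[[1.6,[0,-1.8,0],0],[1.6,[0,-3.6,0],0],[1.6,[0,-5.4,0],0],[1.6,[0,-7.2,0],0],[1.6,[0,-9,0],0],[1.6,[0,-10.6,0],0],[1.6,[0,-11.8,0],0],[1.6,[0,-12.4,0],0],[1.6,[0,-12.4,0],0]])

```text
time_s: 30.1
ee_pos: [0.5849, 0.2018, 0.2382]
eef_rot: [-1.571, -0.001, 0.094]
force: [0.5, -0.6, -2.4]
grip_width: 0.0217
```

```bash
cat > reds.py <<'E'
from h import *
np.set_printoptions(precision=4,suppress=True)
def reds():
  for n in('top','scene'):
    c=cam(n); W=pts(c); hsv=cv2.cvtColor(c['img'],cv2.COLOR_RGB2HSV); H,S=hsv[...,0],hsv[...,1]
    m=(((H<8)|(H>172))&(S>150)).astype(np.uint8)
    k,l,s,ce=cv2.connectedComponentsWithStats(m)
    for i in range(1,k):
        p=np.nanmedian(W[l==i],0)
        if s[i,4]>3 and s[i,4]<300 and .5<p[0]<.70: print(n,ce[i].astype(int),s[i,4],p)
    cv2.imwrite(f'pics/{n}_l.png',c['img'][...,::-1])
E
python3 - <<'E'
from reds import *
go([.624,-.08,.226],.0279); reds()
c=cam('wrist'); i=c['img'][200:384,150:360]; hsv=cv2.cvtColor(i,cv2.COLOR_RGB2HSV); print('red px in scoop',((hsv[...,0]<8)&(hsv[...,1]>150)).sum())
E
```

```text
shift cm [  1.26   1.21 -28.43] turn 0.066 | now [0.5849 0.2018 0.2382] yaw 0.0935 F [ 0.5 -0.6 -2.4] t 30.1 w 0.0217
top [306 162] 41 [ 0.667  -0.1337  0.1271]
top [314 166] 49 [ 0.6558 -0.156   0.1266]
top [284 172] 53 [ 0.6389 -0.0771  0.127 ]
top [197 187] 186 [0.5872 0.1437 0.1933]
top [282 182] 46 [ 0.6117 -0.0689  0.127 ]
top [306 184] 51 [ 0.6069 -0.1326  0.1271]
top [280 196] 47 [ 0.5736 -0.0658  0.1275]
top [303 207] 8 [ 0.5401 -0.1229  0.1675]
scene [226 146] 13 [ 0.5427 -0.1217  0.1684]
scene [203 169] 43 [ 0.612  -0.1295  0.1264]
scene [182 174] 82 [ 0.6657 -0.1492  0.126 ]
scene [229 178] 62 [ 0.578  -0.0621  0.1254]
scene [215 184] 62 [ 0.6179 -0.0669  0.1246]
scene [204 188] 64 [ 0.6458 -0.0732  0.1241]
scene [271 226] 87 [0.6179 0.1496 0.192 ]
red px in scoop 191
```

Request:
jog_arm(targets=[[1.6,[0,0,-0.7],0],[1.6,[0.1,0,-2],0.01],[1.6,[0.3,0,-3.7],0.02],[1.6,[0.5,0,-5.4],0.03],[1.6,[0.6,0,-7.1],0.04],[1.6,[0.7,0,-8.8],0.05],[1.6,[0.8,0,-10.5],0.06],[1.6,[1.0,0,-12.2],0.066],[1.6,[1.1,0,-13.9],0.066],[1.6,[1.2,0,-15.6],0.066]])

```text
time_s: 31.25
ee_pos: [0.6115, 0.0462, 0.2374]
eef_rot: [-1.571, 0.0, 0.028]
force: [0.0, 0.3, -2.4]
grip_width: 0.022
```

Request:
jog_arm(targets=[[1.6,[0.1,0,-1.7],0],[1.6,[0.2,0,-3.4],0],[1.6,[0.3,0,-5.1],0],[1.6,[0.4,0.1,-6.7],0],[1.6,[0.5,0.2,-8.2],0],[1.6,[0.6,0.4,-9.6],0],[1.6,[0.7,0.6,-10.8],0],[1.6,[0.8,0.8,-11.8],0],[1.6,[0.9,1.0,-12.5],0],[1.6,[0.9,1.1,-12.8],0]])

```text
time_s: 32.25
ee_pos: [0.6238, -0.0806, 0.226]
eef_rot: [-1.571, 0.0, 0.027]
force: [-0.3, 0.4, -1.7]
grip_width: 0.0215
```

```bash
python3 - <<'E'
from h import *
go([.624,-.085,.226],.0279)
E
```

```text
shift cm [ 0.01  0.   -0.44] turn -0.001 | now [ 0.6238 -0.0806  0.226 ] yaw 0.0272 F [-0.3  0.4 -1.7] t 32.2 w 0.0215
```

Request:
jog_arm(targets=[[1.6,[0,0,0],0],[1.6,[0,0,0],0],[1.6,[0,0,0],0]])

```text
time_s: 32.55
ee_pos: [0.6238, -0.0796, 0.2266]
eef_rot: [-1.571, -0.0, 0.028]
force: [0.7, -0.7, -3.3]
grip_width: 0.0216
```

Request:
jog_arm(targets=[[1.6,[0,0,5],0],[1.6,[0,0,10],0],[1.6,[0,0,15],0],[1.6,[0,0,20],0],[1.6,[0,0,24],0],[1.6,[0,-3,26],0],[1.6,[0,-5,26],0],[1.6,[0,-5,26],0]])

```text
time_s: 33.35
ee_pos: [0.6171, 0.181, 0.2795]
eef_rot: [-1.57, -0.005, 0.029]
force: [-0.1, 0.1, -1.9]
grip_width: 0.022
```

```bash
python3 - <<'E'
from reds import *
go([.3876,-.2541,.0678],1.536); reds()
a=cv2.imread('pics/scene_l.png')[130:350,130:400]; cv2.imwrite('pics/s10.png',cv2.resize(a,(736,600),interpolation=cv2.INTER_CUBIC))
E
```

```text
shift cm [-24.31  21.   -42.85] turn -1.507 | now [0.6171 0.181  0.2795] yaw 0.0291 F [-0.1  0.1 -1.9] t 33.4 w 0.022
top [306 162] 40 [ 0.6669 -0.1362  0.1268]
top [314 166] 49 [ 0.6561 -0.1551  0.1261]
top [305 172] 53 [ 0.6384 -0.133   0.1272]
top [276 174] 47 [ 0.6353 -0.0557  0.1277]
top [292 179] 50 [ 0.6195 -0.0981  0.127 ]
top [282 182] 47 [ 0.6125 -0.0714  0.1275]
top [306 184] 51 [ 0.6066 -0.1327  0.1266]
top [293 189] 51 [ 0.5945 -0.0993  0.1277]
top [280 196] 48 [ 0.5737 -0.0657  0.1267]
top [303 207] 8 [ 0.5403 -0.1227  0.1674]
scene [226 146] 14 [ 0.5411 -0.1219  0.1689]
scene [203 169] 43 [ 0.612  -0.1296  0.1252]
scene [182 174] 85 [ 0.6651 -0.1477  0.1263]
scene [192 174] 56 [ 0.645  -0.1291  0.1257]
scene [211 183] 251 [ 0.6221 -0.0761  0.125 ]
scene [229 178] 63 [ 0.5782 -0.0624  0.1263]
```

View pics/s10.png

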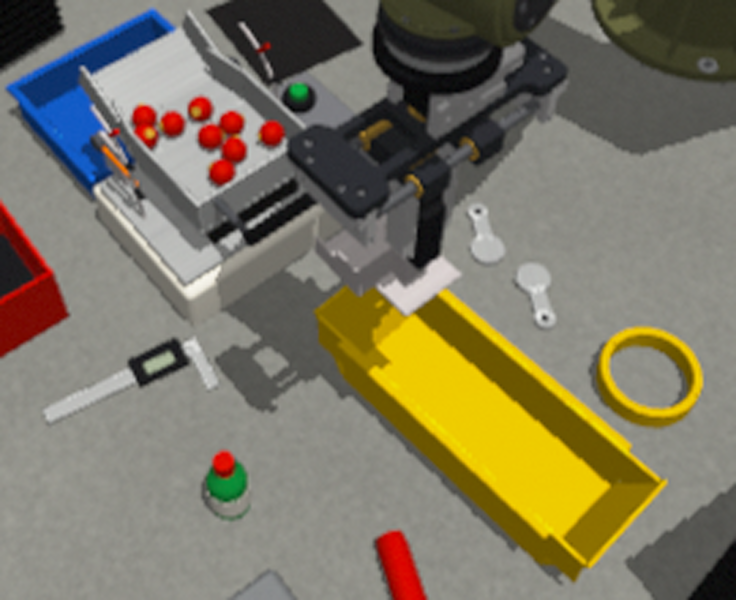

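All nine knobs are in the pan and the bin is empty. Returning the scoop to its mat.

Request:
jog_arm(targets=[[1.6,[-2,0,-3],-0.1],[1.6,[-5,0,-7],-0.24],[1.6,[-8,0,-11],-0.38],[1.6,[-11,0,-15],-0.52],[1.6,[-13.5,0,-19],-0.66],[1.6,[-16,0,-23],-0.8],[1.6,[-18,0,-27],-0.94],[1.6,[-20,0,-31],-1.08],[1.6,[-22,0,-35],-1.22],[1.6,[-23.5,0,-39],-1.36]])

```text
time_s: 34.45
ee_pos: [0.3952, -0.2068, 0.2752]
eef_rot: [-1.569, -0.001, 1.331]
force: [1.1, -0.7, -2.7]
grip_width: 0.0217
```

```bash
python3 - <<'E'
from h import *
go([.3876,-.2541,.0678],1.536)
E
```

```text
shift cm [-4.78 20.74 -0.41] turn -0.205 | now [ 0.3952 -0.2068  0.2752] yaw 1.3309 F [ 1.1 -0.7 -2.7] t 34.5 w 0.0217
```

Request:
jog_arm(targets=[[1.6,[-2.5,2,-0.2],-0.1],[1.6,[-4.8,5,-0.4],-0.205],[1.6,[-4.8,9,-0.4],-0.205],[1.6,[-4.8,13,-0.4],-0.205],[1.6,[-4.8,16,-0.4],-0.205],[1.6,[-4.8,18,-0.4],-0.205],[1.6,[-4.8,19.4,-0.4],-0.205],[1.6,[-4.8,20,-0.4],-0.205],[1.6,[-4.8,20,-0.4],-0.205]])

```text
time_s: 35.35
ee_pos: [0.3884, -0.2527, 0.0754]
eef_rot: [-1.569, -0.001, 1.531]
force: [0.3, -0.3, -1.7]
grip_width: 0.0219
```

```bash
python3 - <<'E'
from h import *
go([.3876,-.2541,.0678],1.536)
E
```

```text
shift cm [-0.14  0.76  0.08] turn -0.005 | now [ 0.3884 -0.2527  0.0754] yaw 1.5309 F [ 0.3 -0.3 -1.7] t 35.4 w 0.0219
```

Request:
jog_arm(targets=[[1.6,[-0.1,0.5,0.05],0],[1.6,[-0.1,0.8,0.05],0],[1.6,[-0.1,0.8,0.05],0],[1.6,[-0.1,0.8,0.05],0],[5,[-0.1,0.8,0.05],0],[5,[-0.1,0.8,0.05],0],[5,[-0.1,0.8,0.05],0],[5,[-0.1,0.8,0.05],0],[5,[-0.1,0.8,0.05],0]])

```text
time_s: 36.25
ee_pos: [0.3888, -0.254, 0.0685]
eef_rot: [-1.571, 0.0, 1.531]
force: [0.2, -0.1, 0.0]
grip_width: 0.0497
```

Request:
jog_arm(targets=[[5,[0,-1,0],0],[5,[0,-4,0],0],[5,[0,-8,0],0],[5,[0,-12,0],0],[5,[0,-17,0],0],[5,[0,-20,0],0],[5,[0,-20,0],0]])

```text
time_s: 36.95
ee_pos: [0.3896, -0.2546, 0.2733]
eef_rot: [-1.577, 0.004, 1.532]
force: [-0.1, -0.9, -1.0]
grip_width: 0.0501
```

```bash
python3 - <<'E'
from h import *
go([.6205,.0297,.30],1.598)
c=cam('wrist'); save(c,'w11.png'); W=pts(c); Z=W[...,2]; m=(abs(W[...,0]-.41)<.07)&(abs(W[...,1]+.25)<.07)
P=W[m&(Z>.085)&(Z<.1)]; print('handle',cv2.minAreaRect((P[:,:2]*1000).astype(np.float32)),np.median(P[:,2]))
E
```

```text
shift cm [ 29.3   -2.66 -21.98] turn -0.066 | now [ 0.3896 -0.2546  0.2733] yaw 1.5316 F [-0.1 -0.9 -1. ] t 37.0 w 0.0501
handle ((419.30242919921875, -260.8871765136719), (27.812978744506836, 21.857967376708984), 0.5022354125976562) 0.0948016596370177
```

View pics/w11.png

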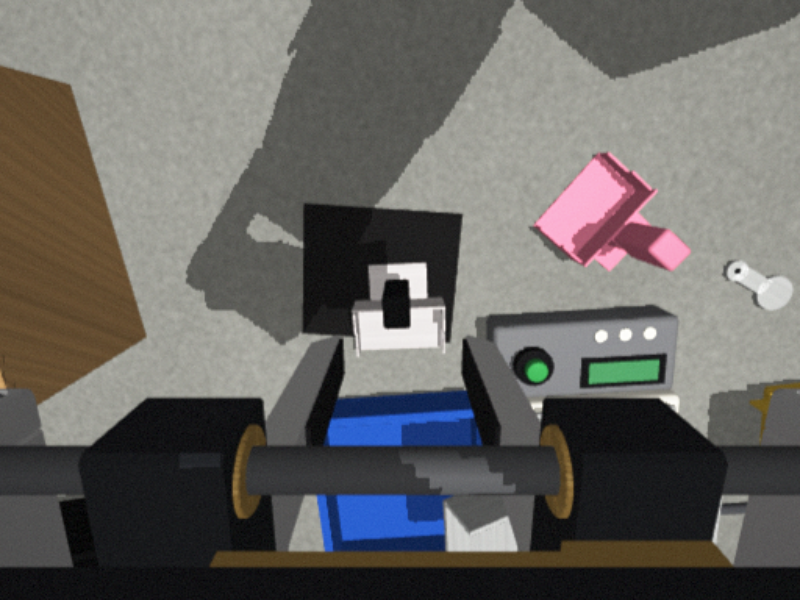

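The scoop was knocked about 3 cm forward after I let go, and its lip now hangs over the mat edge at (400,345). Putting it back.

Request:
jog_arm(targets=[[5,[-0.5,4,-3.0],0],[5,[-0.5,8,-3.0],0],[5,[-0.5,12,-3.0],0],[5,[-0.5,16,-3.0],0],[5,[-0.5,19,-3.0],0],[5,[-0.5,20.5,-3.0],0],[5,[-0.5,20.5,-3.0],0],[5,[-0.5,20.5,-3.0],0]])

```text
time_s: 37.8
ee_pos: [0.4183, -0.26, 0.0634]
eef_rot: [-1.57, -0.001, 1.532]
force: [-0.5, -0.0, -0.2]
grip_width: 0.0499
```

```bash
python3 - <<'E'
from h import *
go([.4193,-.2609,.068],1.56)
E
```

```text
shift cm [-0.08 -0.46 -0.1 ] turn -0.028 | now [ 0.4183 -0.26    0.0634] yaw 1.5315 F [-0.5 -0.  -0.2] t 37.8 w 0.0499
```

Request:
jog_arm(targets=[[1.6,[0,0,-0.1],0],[1.6,[0,0,-0.1],0],[1.6,[0,0,-0.1],0],[1.6,[0,0,-0.1],0],[1.6,[0,0,-0.1],0],[1.6,[0,0,-0.1],0],[1.6,[0,-0.7,-0.1],0],[1.6,[0,-1.5,-0.1],0],[1.6,[-0.4,-1.5,1.5],0],[1.6,[-0.9,-1.5,3.0],0]], grip_force=40)

```text
time_s: 38.8
ee_pos: [0.3877, -0.268, 0.0789]
eef_rot: [-1.571, 0.0, 1.532]
force: [-0.8, -0.5, -1.5]
grip_width: 0.0217
```

Request:
jog_arm(targets=[[1.6,[0,0,0],0],[1.6,[0,0.8,0],0],[1.6,[0,1.4,0],0],[1.6,[0,1.5,0],0],[1.6,[0,1.5,0],0],[5,[0,1.5,0],0],[5,[0,1.5,0],0],[5,[0,1.5,0],0],[5,[0,1.5,0],0],[5,[0,1.5,0],0]])

```text
time_s: 39.8
ee_pos: [0.3882, -0.2679, 0.0633]
eef_rot: [-1.571, -0.0, 1.532]
force: [0.5, 0.2, 0.4]
grip_width: 0.0498
```

Request:
jog_arm(targets=[[5,[0,-1,0],0],[5,[0,-4,0],0],[5,[0,-8,0],0],[5,[0,-12,0],0],[5,[0,-17,0],0],[5,[0,-22,0],0],[5,[0,-22,0],0]])

```text
time_s: 40.5
ee_pos: [0.3893, -0.2689, 0.2905]
eef_rot: [-1.58, 0.007, 1.532]
force: [-0.3, -0.9, -0.8]
grip_width: 0.0501
```

```bash
python3 - <<'E'
from h import *
go([.6205,.0297,.30],1.598)
c=cam('wrist'); save(c,'w12.png'); W=pts(c); Z=W[...,2]; m=(abs(W[...,0]-.41)<.08)&(abs(W[...,1]+.27)<.08)
P=W[m&(Z>.085)&(Z<.1)]; print('handle',cv2.minAreaRect((P[:,:2]*1000).astype(np.float32)),np.median(P[:,2]))
P=W[m&(c['img'].max(-1)<60)&(Z<.01)]; print('mat',cv2.minAreaRect((P[:,:2]*1000).astype(np.float32)))
E
```

```text
shift cm [ 30.73  -0.96 -21.94] turn -0.066 | now [ 0.3893 -0.2689  0.2905] yaw 1.5315 F [-0.3 -0.9 -0.8] t 40.5 w 0.0501
handle ((388.2771911621094, -267.59765625), (20.343032836914062, 27.415891647338867), 88.09476470947266) 0.09483550969426785
mat ((408.86492919921875, -279.0285339355469), (149.50047302246094, 129.47442626953125), 84.12610626220703)
```

Request:
jog_arm(targets=[[4,[4,-1,-3],0],[4,[8,-1,-6],-0.066],[4,[12,-1,-9],-0.066],[4,[16,-1,-12],-0.066],[4,[20,-1,-15],-0.066],[4,[24,-1,-18],-0.066],[4,[28,-1,-21],-0.066],[4,[30.7,-1,-21.9],-0.066],[4,[30.7,-1,-21.9],-0.066],[4,[30.7,-1,-21.9],-0.066]])

```text
time_s: 41.55
ee_pos: [0.6187, 0.0304, 0.2921]
eef_rot: [-1.569, 0.0, 1.599]
force: [-0.7, -0.7, -0.3]
grip_width: 0.04
```

```bash
python3 - <<'E'
from h import *
go([.6205,.0297,.135],1.598)
E
```

```text
shift cm [-0.07 15.71 -0.21] turn 0.001 | now [0.6187 0.0304 0.2921] yaw 1.5985 F [-0.7 -0.7 -0.3] t 41.5 w 0.04
```

Request:
jog_arm(targets=[[4,[-0.07,5,-0.2],0],[4,[-0.07,10,-0.2],0],[4,[-0.07,14,-0.2],0],[4,[-0.07,15.7,-0.2],0],[4,[-0.07,15.7,-0.2],0],[0.8,[-0.07,15.7,-0.2],0],[0.8,[-0.07,15.7,-0.2],0],[0.8,[-0.07,15.7,-0.2],0],[0.8,[-0.07,15.7,-0.2],0],[0.8,[-0.07,15.7,-0.2],0]], grip_force=25)

```text
time_s: 42.55
ee_pos: [0.6215, 0.0291, 0.1375]
eef_rot: [-1.572, 0.001, 1.597]
force: [-1.3, -3.8, 5.7]
grip_width: 0.0133
```

```bash
python3 - <<'E'
from h import *
go([.6205,.0297,.135],1.598)
E
```

```text
shift cm [0.06 0.25 0.1 ] turn -0.001 | now [0.6215 0.0291 0.1375] yaw 1.5975 F [-1.3 -3.8  5.7] t 42.5 w 0.0133
```

Request:
jog_arm(targets=[[0.8,[-0.14,-0.87,0],0],[0.8,[-0.33,-1.73,0],0],[0.8,[-0.56,-2.59,0],0],[0.8,[-0.82,-3.43,0],0],[0.8,[-1.12,-4.26,0],0],[0.8,[-1.45,-5.08,0],0],[0.8,[-1.82,-5.88,0],0],[0.8,[-2.23,-6.66,0],0],[0.8,[-2.66,-7.43,0],0],[0.8,[-3.14,-8.18,0],0]])

```text
time_s: 43.55
ee_pos: [0.6221, -0.0006, 0.2192]
eef_rot: [-1.572, -0.002, 1.598]
force: [4.1, 8.2, 0.2]
grip_width: 0.0132
```

```bash
cat > ang.py <<'E'
from h import *
T,o=tool(); p=T[:3,3]; print(p,'F',o['force'],'w',o['grip_width'],'ang by tcp',np.degrees(np.arctan2(p[2]-.105,p[1]+.170))-8.53)
c=cam('scene'); W=pts(c)
# pan floor plane angle from scene depth
m=(abs(W[...,0]-.624)<.05)&(W[...,1]>-.16)&(W[...,1]<-.05)&(W[...,2]>.1)&(W[...,2]<.29)
hsv=cv2.cvtColor(c['img'],cv2.COLOR_RGB2HSV); P=W[m&(hsv[...,1]<40)]
if len(P)>50:
    q=np.polyfit(P[:,1],P[:,2],1)
    for _ in range(5):
        e=abs(P[:,2]-np.polyval(q,P[:,1])); P2=P[e<np.median(e)*1.5]; q=np.polyfit(P2[:,1],P2[:,2],1)
    print('floor ang',np.degrees(np.arctan(q[0])),len(P2))
E
python3 ang.py
```

```text
[ 0.62212624 -0.00062629  0.21917768] F [4.11041627 8.23154517 0.19064562] w 0.013224884136477535 ang by tcp 25.454575304856654
floor ang 24.44050802288208 238
```

Request:
jog_arm(targets=[[0.8,[-0.5,-0.72,0],0],[0.8,[-1.03,-1.42,0],0],[0.8,[-1.6,-2.1,0],0],[0.8,[-2.19,-2.75,0],0],[0.8,[-2.81,-3.38,0],0],[0.8,[-3.46,-3.98,0],0],[0.8,[-4.14,-4.55,0],0],[0.8,[-4.84,-5.09,0],0],[0.8,[-5.56,-5.6,0],0],[0.8,[-6.3,-6.07,0],0]])

```text
time_s: 44.6
ee_pos: [0.624, -0.0625, 0.2821]
eef_rot: [-1.575, -0.003, 1.6]
force: [-0.8, 14.2, 13.8]
grip_width: 0.0131
```

```bash
python3 ang.py
```

```text
[ 0.6239983  -0.06249529  0.28209979] F [-0.80177125 14.18347149 13.80231407] w 0.013097840660195639 ang by tcp 50.21103627388475
floor ang 59.679889690351644 439
```

```bash
python3 - <<'E'
from h import *
np.set_printoptions(precision=4,suppress=True)
for n in ('scene','top'):
    c=cam(n); W=pts(c); hsv=cv2.cvtColor(c['img'],cv2.COLOR_RGB2HSV)
    print(n)
    for y in np.arange(-.24,-.03,.01):
        m=(abs(W[...,0]-.624)<.05)&(abs(W[...,1]-y)<.005)&(hsv[...,1]<60)&(W[...,2]>.05)&(W[...,2]<.32)
        if m.sum()>5: print(round(y,3),m.sum(),np.percentile(W[m][:,2],[10,50,90]))
    if n=='scene': cv2.imwrite('pics/s13.png',cv2.resize(c['img'][70:270,100:360][...,::-1],(780,600),interpolation=cv2.INTER_CUBIC))
E
```

```text
scene
-0.16 48 [0.0631 0.0653 0.0665]
-0.15 103 [0.0632 0.0653 0.0671]
-0.14 104 [0.0632 0.0652 0.0674]
-0.13 99 [0.0635 0.0654 0.0672]
-0.12 115 [0.0636 0.0653 0.0668]
-0.11 99 [0.0634 0.0653 0.0672]
-0.1 130 [0.0638 0.0656 0.2418]
-0.09 254 [0.0641 0.2289 0.2343]
-0.08 380 [0.065  0.2226 0.2515]
-0.07 259 [0.0649 0.2183 0.3025]
-0.06 144 [0.0693 0.2794 0.2835]
-0.05 128 [0.2739 0.2905 0.3118]
-0.04 132 [0.0966 0.0992 0.1026]
top
-0.23 13 [0.0778 0.0796 0.0806]
-0.22 116 [0.0799 0.0826 0.0855]
-0.21 112 [0.0834 0.0864 0.0891]
-0.2 106 [0.0887 0.0915 0.0941]
-0.19 104 [0.0931 0.0957 0.0985]
-0.18 103 [0.098  0.1002 0.1029]
-0.17 47 [0.1017 0.1054 0.11  ]
-0.13 10 [0.147  0.1486 0.154 ]
-0.12 10 [0.1585 0.1616 0.1649]
```

View pics/s13.png

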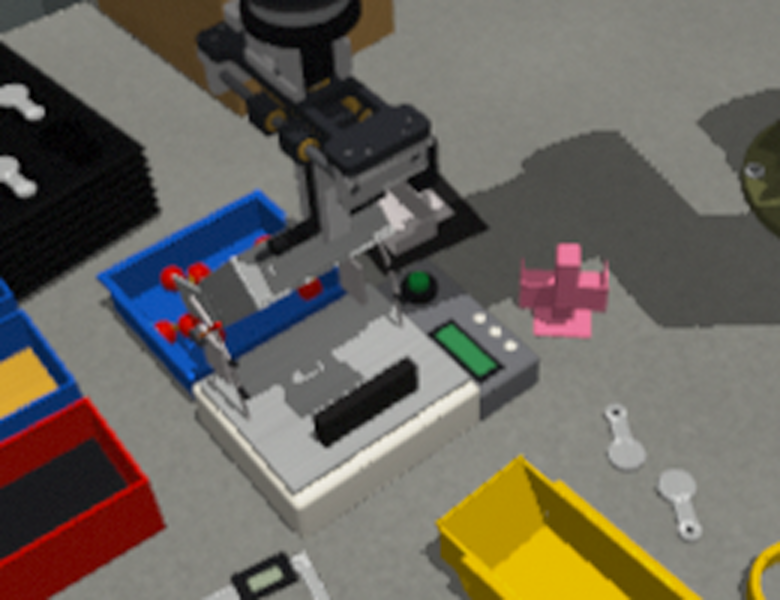

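Request:
jog_arm(targets=[[0.8,[-0.3,-0.2,0],0],[0.8,[-0.6,-0.35,0],0],[0.8,[-0.9,-0.5,0],0],[0.8,[-0.9,-0.5,0],0],[0.8,[-0.9,-0.5,0],0]])

```text
time_s: 45.25
ee_pos: [0.6243, -0.0721, 0.2874]
eef_rot: [-1.576, -0.002, 1.599]
force: [-1.2, 10.4, 16.6]
grip_width: 0.0134
```

```bash
cat > sp.py <<'E'
from h import *
c=cam('top'); W=pts(c); hsv=cv2.cvtColor(c['img'],cv2.COLOR_RGB2HSV)
m=(abs(W[...,0]-.624)<.05)&(W[...,1]>-.225)&(W[...,1]<-.172)&(hsv[...,1]<60)&(W[...,2]>.06)&(W[...,2]<.12)
P=W[m]; q=np.polyfit(P[:,1],P[:,2],1); print('spout+25',np.degrees(np.arctan(q[0]))+25,len(P),tool()[1]['force'],tool()[1]['ee_pos'])
E
python3 sp.py
```

```text
spout+25 53.00820788508841 409 [-1.36160729 10.6407668  16.3076112 ] [ 0.62426432 -0.07204237  0.28735015]
```

At 53° by the spout slope. Holding 2.3 s, then lowering.

Request:
jog_arm(targets=[[0.8,[0,0,0],0],[0.8,[0,0,0],0],[0.8,[0,0,0],0],[0.8,[0,0,0],0],[0.8,[0,0,0],0],[0.8,[0,0,0],0],[0.8,[0,0,0],0],[0.8,[0,0,0],0],[0.8,[0,0,0],0],[0.8,[0,0,0],0]])

```text
time_s: 46.3
ee_pos: [0.6243, -0.0721, 0.2874]
eef_rot: [-1.576, -0.002, 1.599]
force: [-1.3, 10.4, 17.4]
grip_width: 0.013
```

Request:
jog_arm(targets=[[0.8,[0,0,0],0],[0.8,[0,0,0],0],[0.8,[0,0,0],0],[0.8,[0,0,0],0],[0.8,[0,0,0],0],[0.8,[0,0,0],0],[0.8,[0,0,0],0],[0.8,[0,0,0],0],[0.8,[0,0,0],0],[0.8,[0,0,0],0]])

```text
time_s: 47.3
ee_pos: [0.6243, -0.072, 0.2873]
eef_rot: [-1.576, -0.002, 1.599]
force: [-1.8, 9.7, 15.8]
grip_width: 0.0129
```

Request:
jog_arm(targets=[[0.8,[0,0,0],0],[0.8,[0,0,0],0],[0.8,[0,0,0],0],[0.8,[0,0,0],0],[0.8,[0,0,0],0]])

```text
time_s: 47.8
ee_pos: [0.6243, -0.072, 0.2874]
eef_rot: [-1.576, -0.002, 1.599]
force: [-1.5, 10.4, 16.3]
grip_width: 0.013
```

```bash
python3 sp.py; python3 - <<'E'
from reds import *
reds()
c=cam('top'); cv2.imwrite('pics/t14.png',cv2.resize(c['img'][130:230,230:400][...,::-1],(800,470),interpolation=cv2.INTER_CUBIC))
E
```

```text
spout+25 52.49620598439836 410 [-2.04730329 10.67909738 17.12005218] [ 0.62428096 -0.07201533  0.28738434]
top [345 167] 44 [ 0.6768 -0.2593  0.0261]
top [366 178] 95 [ 0.644  -0.3198  0.0257]
top [346 176] 46 [ 0.6514 -0.2631  0.0269]
top [358 191] 46 [ 0.6071 -0.2936  0.0258]
top [363 208] 49 [ 0.5574 -0.3063  0.0256]
top [331 209] 38 [ 0.5542 -0.2164  0.0266]
scene [165 159] 28 [ 0.6406 -0.3129  0.0266]
scene [156 161] 33 [ 0.6656 -0.3226  0.0248]
scene [205 165] 17 [ 0.5579 -0.2168  0.0272]
scene [158 178] 58 [ 0.6886 -0.2601  0.0253]
scene [165 188] 21 [ 0.6946 -0.2158  0.0249]
```

View pics/t14.png

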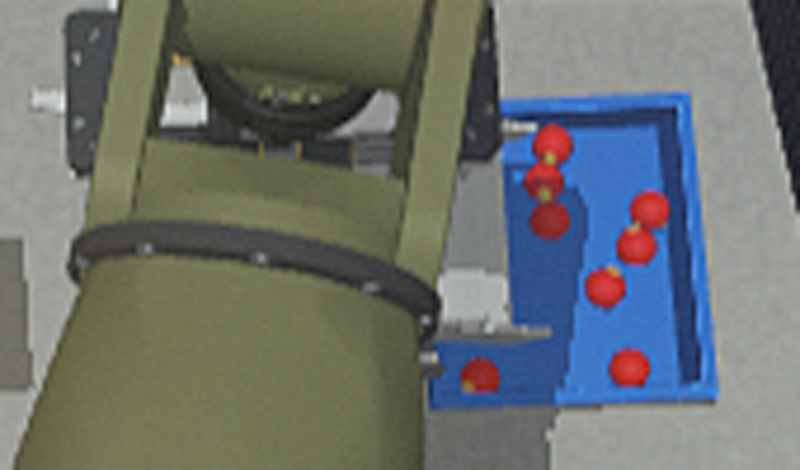

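All nine knobs are in the tote: 8 in this view, and the ninth in the scene view at (0.695,-0.216), hidden by the spout here. Lowering the pan.

Request:
jog_arm(targets=[[0.8,[0.9,0.5,0],0],[0.8,[1.64,0.97,0],0],[0.8,[2.36,1.48,0],0],[0.8,[3.06,2.02,0],0],[0.8,[3.74,2.59,0],0],[0.8,[4.39,3.19,0],0],[0.8,[5.01,3.82,0],0],[0.8,[5.6,4.47,0],0],[0.8,[6.17,5.15,0],0],[0.8,[7.2,6.57,0],0]])

```text
time_s: 49.0
ee_pos: [0.6222, -0.0018, 0.2191]
eef_rot: [-1.573, 0.0, 1.597]
force: [3.6, -2.4, 2.6]
grip_width: 0.013
```

Request:
jog_arm(targets=[[0.8,[0.48,0.75,0],0],[0.8,[0.91,1.52,0],0],[0.8,[1.32,2.3,0],0],[0.8,[1.69,3.1,0],0],[0.8,[2.02,3.92,0],0],[0.8,[2.32,4.75,0],0],[0.8,[2.58,5.59,0],0],[0.8,[2.81,6.45,0],0],[0.8,[3.0,7.31,0],0],[0.8,[3.14,8.18,0],0]])

```text
time_s: 50.0
ee_pos: [0.6212, 0.0293, 0.1363]
eef_rot: [-1.571, 0.001, 1.597]
force: [-3.8, -14.7, 36.9]
grip_width: 0.013
```

Request:
jog_arm(targets=[[0.8,[0,0.3,0],0],[0.8,[0,0.6,0],0],[0.8,[0,0.9,0],0],[0.8,[0,0.9,0],0],[0.8,[0,0.9,0],0]])

```text
time_s: 50.5
ee_pos: [0.6233, 0.0292, 0.1313]
eef_rot: [-1.579, 0.001, 1.597]
force: [1.5, -7.0, 27.7]
grip_width: 0.0132
```

Release, rise, and check.

Request:
jog_arm(targets=[[4,[0,-0.5,0],0],[4,[0,-0.5,0],0],[4,[0,-0.5,0],0],[4,[0,-0.5,0],0],[4,[0,-3,0],0],[4,[0,-7,0],0],[4,[0,-12,0],0],[4,[0,-17,0],0],[4,[0,-20,0],0],[4,[0,-20,0],0]])

```text
time_s: 51.5
ee_pos: [0.6218, 0.0297, 0.3319]
eef_rot: [-1.578, 0.0, 1.598]
force: [0.5, 1.1, -0.5]
grip_width: 0.04
```

Request:
jog_arm(targets=[[4,[4,0,3],0],[4,[8,0,6],0],[4,[12,0,10],0],[4,[16,0,14],0],[4,[20,0,18],0],[4,[24,0,20],0],[4,[24,0,20],0],[4,[24,0,20],0]])

```text
time_s: 52.3
ee_pos: [0.4137, 0.2653, 0.3265]
eef_rot: [-1.569, 0.001, 1.6]
force: [0.9, 0.7, -0.5]
grip_width: 0.0401
```

```bash
python3 - <<'E'
from reds import *
print(tool()[1]['ee_pos'],tool()[1]['force'])
reds()
c=cam('top'); save(c,'t15.png'); W=pts(c); V=c['img'].max(-1)
P=W[(V<60)&(abs(W[...,2]-.15)<.03)&(abs(W[...,0]-.62)<.05)&(abs(W[...,1]-.03)<.015)]; print('bar z',np.median(P[:,2]),len(P))
P=W[(abs(W[...,0]-.62)<.04)&(W[...,1]>-.16)&(W[...,1]<-.035)]; q=np.polyfit(P[:,1],P[:,2],1); print('floor',np.degrees(q[0]),np.median(P[:,2]))
Z=W[...,2]; m=(abs(W[...,0]-.41)<.08)&(abs(W[...,1]+.27)<.08)
P=W[m&(Z>.085)&(Z<.1)]; print('handle',cv2.minAreaRect((P[:,:2]*1000).astype(np.float32)),np.median(P[:,2]))
E
```

```text
[0.4137 0.2653 0.3265] [ 0.867  0.738 -0.548]
top [345 167] 36 [ 0.6764 -0.2614  0.0261]
top [366 178] 95 [ 0.6478 -0.3202  0.0257]
top [347 176] 38 [ 0.6507 -0.2643  0.0261]
top [358 190] 45 [ 0.6073 -0.2943  0.0255]
top [363 208] 49 [ 0.5574 -0.307   0.0251]
top [303 207] 8 [ 0.5401 -0.1226  0.1696]
top [331 209] 38 [ 0.5535 -0.2167  0.0255]
scene [225 147] 4 [ 0.5429 -0.1233  0.1641]
scene [156 162] 39 [ 0.6635 -0.3222  0.0232]
scene [158 178] 58 [ 0.6888 -0.259   0.0257]
scene [165 188] 22 [ 0.6946 -0.2166  0.0261]
bar z 0.13975901815745273 53
floor 0.03476866350180297 0.10485102442905125
handle ((386.5600280761719, -266.2535705566406), (21.086462020874023, 25.91859245300293), 89.89420318603516) 0.09447916201481699reds.py:9: RuntimeWarning: All-NaN slice encountered
  p=np.nanmedian(W[l==i],0)
```

View pics/t15.png

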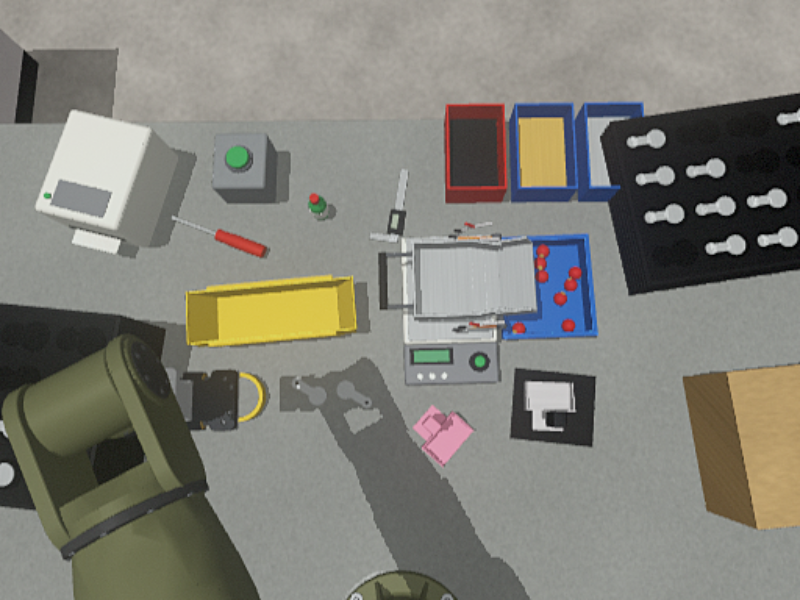

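The final picture shows the pan level and empty at (460,280), the scoop on its mat at (550,400), the bin empty and the bystanders in place. Handing in.

```bash
python3 -c "from station import ctrl; print(ctrl.hand_in())"
```

```text
the job is handed in; nothing more can be done
None
```

I handed the job in at about 52 s, and my last checks showed everything as asked. The hand-in itself gave no verdict.

- **Zeroing:** The pan started about 11° tipped. I let it down level and empty, then pressed the green key to full travel (38 N at the bottom).
- **Moving the knobs:** All 9 red knobs went from the yellow bin into the level pan in two scoop trips, 6 and then 3. The gripper never touched them.
- **Scoop:** It was knocked about 3 cm after I set it down, so I put it back. The last check shows it standing on the mat.
- **Tipping:** I held the pan for over 2 s at about 53°, measured by the spout slope in the depth image (52.5–53.0°). A plane fit to the pan floor had read 59.7° just before, with the gripper's own angle at about 50°. I put that fit down to stray points and relied on the spout slope.
- **Final state:** The pan is level and empty (floor slope 0.03°, bar back at its level height) and the bin is empty. Eight knobs show in the tote from above. The ninth lies under the spout, seen only in the scene camera. The other things on the bench look unmoved.

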